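# Seat the sensor card in the bench logger dock with its two levers

### The job

Take the white sensor card out of its wooden stand, lower it upright into the slot of the logger dock until it rests on the two open ejector levers, and let it go. Then swing both white levers inward, in turns so that the card sinks evenly, until they come to a firm stop and the card is fully home and level. Seat the card with the levers only, never by pushing on the card; press the levers gently and leave the other things on the bench where they are.

Things in the scene. Friction and masses are not known exactly. Their poses are not given: they have to be found in the camera images.
- card: White plug-in sensor card: plate 12 mm thick (x), 108 mm tall (z), 100 to 200 g, same both ways round. Origin: centre of its underside. 68 mm wide (y), but a 12 mm high cross bar 52 mm up is 108 mm wide, and 48 mm either side of the middle an 8 mm steel pin passes through it (26 mm long, along x). Starts upright in the stand; pinch its top edge across x.
- card_foot (a point): Centre of the underside of the card's foot (the card's origin).
- dock: Logger dock, fixed: grey base 75 x 190 x 10 mm (long in y), origin at the centre of its underside. The card stands along y between two aluminium guides (52 mm long, flared mouth 70 mm up, 14.4 mm apart) and two end posts (flared, 108 mm high, 111 mm apart at the top, for the cross bar's ends). Lever pivots (axes along x): 68 mm up at y = +70 and -70 mm.
- lever_left (a joint): White lever at the dock's +y end: about 0 when shut, grows as it swings outward; 0.74 to 0.82 at the start, outer stop 0.85. Moves with 1 to 5 N of drag at its end and stays where left. It stops firmly, a little springily, once the card is on the slot floor. That shut angle varies (about -0.28 to 0.13), so feel for it: 5 to 6 N of steady push shows it; 10 N strains it.
- lever_right (a joint): The same for the lever at the dock's -y end: mirror image, again growing outward. Work the levers in turns: one to about half (0.35, handle nearly upright), the other to about 0.1, then each home. Shutting one fully while the other is open tips the card and may bind it.
- lever_left_tip (a point): Middle of the outer top edge of the left lever's handle, 24 mm wide (x), 7 mm thick, 88 mm long from its pivot. At angle 0.3 it stands upright with its outer face 8 mm outside the pivot; shut, it leans 0.3 inward. To shut it, push its outer face near the top towards the slot.
- lever_right_tip (a point): The same for the right lever. Each lever's forked jaw straddles the card and takes its pin 22 mm inside the pivot: open, the lower prongs carry the card 16 to 25 mm above home; swung in, they let it sink and the hooks above draw the pins down for the last 8 mm or so.
- slot_floor (a point): Middle of the slot, 16 mm above the dock's underside: the usual height of the slot floor. Sprung contacts here resist the card's last 5 mm with a few newtons.
- connector: Connector in the bottom of the slot, hidden by the guides; origin 10 mm above the dock's underside. Its floor bar, on which the card's foot stands when home, is packed to a height that cannot be seen: anywhere from 4 mm below to 4 mm above slot_floor.
- stand: Wooden stand 60 x 100 x 40 mm, fixed, origin at the centre of its underside. The card stands in its slot (15 mm wide, along y), foot 8 mm above the underside. It may be on either side of the dock.
- tube_rack: Wooden test-tube rack 60 x 120 mm, 90 mm high, fixed, on the other side of the dock. Not needed.
- petri_dish: Glass dish 90 mm across, 15 mm high. Leave alone.
- tweezers: Steel tweezers 120 mm long, lying. Leave alone.
- pencil: Yellow pencil 160 mm long, lying. Leave alone.
- tin_can: Tin can 74 mm across, 110 mm high. Leave alone.
- beaker: Glass beaker 70 mm across, 90 mm high. Leave alone.
- goggles: Clear safety goggles about 150 mm wide, 42 mm high. Leave alone.
Things that resemble listed ones, but are neither listed nor needed, are in the scene too. What is meant by the card is not blue, pink or purple, and is the larger of those in its own colour.

How it is judged:
On the way:
1. the card stands in the dock's slot on the two open levers, let go (z of card_foot in the frame of slot_floor between 0.009 and 0.034 m and horizontal distance between card_foot and slot_floor below 0.012 m and angle between card's own z axis and vertical below 0.25 rad and value of joint each of lever_left, lever_right above 0.35 rad and contact force between the fingers and card below 0.1 N), for 0.2 s.
At the end, for the whole second after the job is handed in: The card bears on the floor bar of the slot with its foot (over 0.1 N), upright (leaning less than 0.03 rad), within 8 mm of the slot's middle, at rest, and both levers are swung in (angle below 0.22 rad) (contact force between card and connector above 0.1 N and z of card_foot in the frame of slot_floor below 0.0065 m and horizontal distance between card_foot and slot_floor below 0.008 m and angle between card's own z axis and vertical below 0.03 rad and value of joint each of lever_left, lever_right below 0.22 rad and linear speed of card below 0.02 m/s); the robot touches nothing.
It fails at once if a lever is strained: pressed with more than 10 N (contact force between any of the fingers, the arm and lever_left above 10 N or contact force between any of the fingers, the arm and lever_right above 10 N).
It fails at once if the card is pushed home by hand: the robot presses on it (over 2 N) in its slot less than 8 mm above slot_floor (horizontal distance between card_foot and slot_floor below 0.02 m and z of card_foot in the frame of slot_floor below 0.008 m and contact force between any of the fingers, the arm and card above 2 N).
It fails at once if another thing on the bench is shifted by more than 20 mm (distance of any of petri_dish, tweezers, pencil, tin_can, beaker, goggles from where it was at the start of the episode above 0.02 m).
It also fails if it takes over 69 s, if anything falls off the work surface, if the arm or the gripper's body presses on something with over 40 N, if the wrist force passes 120 N, or if a joint passes its speed limit or range.

### The arm

A 6-joint arm with a two-finger parallel gripper is mounted at the origin on the work surface. World frame = base frame: x ahead of the robot, y to its left, z up, the work surface at z = 0. Lengths are in m, angles in rad, forces in N, time in s.
With the tool pointing down it reaches from about 0.25 to 0.8 m from the base axis. Payload 3.9 kg.
Tool frame: the origin (TCP) lies midway between the tips of the shut fingers; the grasp point (between the pads) lies 19 mm behind it (ctrl.hold_point_z is the distance from the TCP to the grasp point, in m); x points along the fingers, y is the direction in which the jaws open and shut, and the axes are right-handed (so a half turn about x gives the same grasp; the last joint's range is limited). The gripper opens to 85 mm and grips with 20 to 120 N. Pads are 22 mm wide; open, the fingers measure 114 mm over their backs; the gripper's body (76 mm by 85 mm) begins 54 mm behind the grasp point. The pads swing forward as they close: fully open they stand 13 mm farther back than shut.
Start: joints at [1.133, 0.26, -0.138, 1.173, 0, 1.571], TCP at [0.223, 0.475, 0.199] pointing down, gripper open.
Joint ranges: [-2.78, 2.78], [-0.83, 1.72], [-1.28, 1.37], [-1.9, 2.12], [-1.57, 1.48], [-3.14, 3.14]. Speed limits (rad/s): [2.57, 2.57, 3.14, 3.14, 3.14, 3.14].

### API

Orientations are given as a unit quaternion [x, y, z, w].
In Python, from rig import ctrl, vision gives the robot as it stands.
- The arm moves only by the tool play_rows, never from a script. Its argument "steps" is a list of rows, each a list of 7 numbers: the finger opening in mm, from 0 to 85.4, then the shift along the tool's x, y, z in units of 0.1 m (1.0 is 0.1 m), then the turn, a rotation vector about the tool's x, y, z in units of 45 degrees (1.0 is 45 degrees). In form: [[fingers, tx, ty, tz, rx, ry, rz], ...]. A call has 1 to 8 rows; each row shifts and turns the commanded pose from where the row before left it, along the tool's axes as they then stand; what a row does not reach is not made up. A row lasts 1/10 s, in which the tool goes at most 50 mm and 8.59 degrees, less where a joint would pass 70% of its speed; a pose out of reach is approached as far as the arm can. A call with a number of a shift or a turn outside -1 to 1 is refused whole. A call with a gripper value outside its range is refused whole. The fingers move at their own pace and stop on an object; "grip_force" is the grip in N (left out, the last holds). Time passes only in rows, so rows that do not move let the fingers close. It gives the time, the measured TCP pose, the force and the opening at its end, in the units of the state.
- ctrl.sense(): the state, without advancing time (a new reading comes with each control period).
- vision.grab_frame(name): name is "scene" or "top" or "wrist"; returns the picture (420x560x3 uint8, blue, green, red); there is no depth.
- vision.camera_params(name): a dict with "K" (3x3 intrinsics, pixels), "R" (3x3) and "t" (3): a world point X has camera coordinates R X + t; the wrist camera has in their place "T_tool_cam" (4x4, takes a point from camera to tool coordinates, whose origin is the TCP and whose axes are the tool frame's). Camera axes: x right, y down, z forward; pixel columns grow to the right and rows downward; lengths in m; the calibration is good to about 2 mm. A picture is of the moment at which its call begins: read the wrist's pose just before it. camera_params takes no time and is no camera call.
- ctrl.job_done(): hands the job in, once; it reports no verdict.
The state is a dict: "t": time; "q": joint angles; "joint_vel": joint speeds; "joint_torque": joint torques, N m; "tcp_pos": TCP position; "tcp_rot": TCP orientation; "wrist_force": force on the tool from outside, world axes, zero at the start; "torque": the same for the moment, N m; "finger_gap": opening from 0.0 (shut) to 1.0 (fully open).
Only numpy, scipy, OpenCV 4.12 (cv2) and the standard library are available. Lean on these libraries where they do the work, as an engineer would, in place of code of your own. Each camera call takes 0.05 s, during which the arm holds its last target. There are 200 camera calls.

## Working session

There is one attempt and no reset: what is moved stays moved. The work goes in short steps, Python scripts to look and compute and a tool call to move; the robot and the scene stay as the last step left them, time stands still between calls to the robot, and variables do not carry over. Pictures are saved under pics/ and viewed, about 8 in all and at most 12, crops included, and the job is handed in when it is done.

Besides the shell and the picture viewer there is one more tool, called after "Emit:" as name(argument=value, ...), one argument or row to a line, values as JSON. play_rows: Moves the arm, as the interface text tells. Shifts and turns lie within -1 to 1; 1 stands for 0.1 m of shift or 45 degrees of turn. Its arguments: {"type":"object","properties":{"steps":{"type":"array","items":{"type":"array","items":{"type":"number"}}},"grip_force":{"type":"number"}},"required":["steps"]}

```bash
ls; mkdir -p pics
python3 - <<'E'
from rig import ctrl, vision
import cv2,json,numpy as np
np.set_printoptions(precision=4,suppress=True)
print(ctrl.sense(), ctrl.hold_point_z)
for n in ("scene","top","wrist"):
    print(n,vision.camera_params(n))
a=vision.grab_frame("scene");b=vision.grab_frame("top")
cv2.imwrite("pics/scene.png",a);cv2.imwrite("pics/top.png",b)
E
```

```text
pics
{'t': 0.0, 'q': array([ 1.133 ,  0.2607, -0.1394,  1.1727, -0.    ,  1.5708]), 'joint_vel': array([ 0.    ,  0.0006,  0.0007,  0.0007, -0.0014,  0.0002]), 'joint_torque': array([  0.0007, -40.5684,  25.392 ,   0.0187,   0.    ,  -0.    ]), 'tcp_pos': array([0.2223, 0.4748, 0.1983]), 'tcp_rot': array([ 0.1529,  0.6904, -0.1542,  0.6901]), 'wrist_force': array([-0.4099, -0.45  ,  0.0088]), 'torque': array([ 0.0015, -0.0104, -0.0203]), 'finger_gap': 1.0023379978606517} 0.0187
scene {'K': array([[405.5697,   0.    , 276.2834],
       [  0.    , 405.5697, 212.3367],
       [  0.    ,   0.    ,   1.    ]]), 'R': array([[ 0.7109,  0.703 , -0.0218],
       [ 0.476 , -0.5037, -0.7209],
       [-0.5178,  0.5021, -0.6927]]), 't': array([-0.3031, -0.22  ,  1.6827])}
top {'K': array([[482.4487,   0.    , 272.4743],
       [  0.    , 482.4487, 215.3591],
       [  0.    ,   0.    ,   1.    ]]), 'R': array([[-0.0162, -0.9999, -0.0051],
       [-0.9945,  0.0166, -0.103 ],
       [ 0.103 ,  0.0035, -0.9947]]), 't': array([-0.1193,  0.5388,  1.6271])}
wrist {'K': array([[363.5801,   0.    , 276.7461],
       [  0.    , 363.5801, 211.4524],
       [  0.    ,   0.    ,   1.    ]]), 'T_tool_cam': array([[ 0.0009, -0.3061,  0.952 , -0.1746],
       [ 1.    ,  0.0009, -0.0006, -0.0005],
       [-0.0006,  0.952 ,  0.3061, -0.0777],
       [ 0.    ,  0.    ,  0.    ,  1.    ]])}
```

View pics/scene.png

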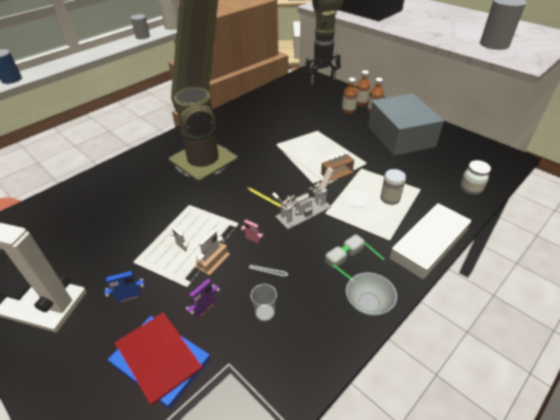

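View pics/top.png

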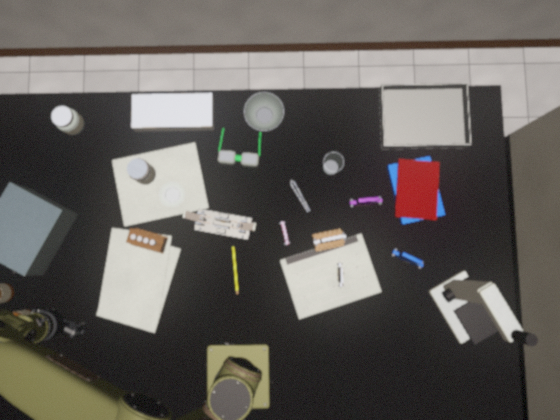

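Candidates for the card, as scene px / top px:
- white card in the wooden stand, (208,245) / (329,240)
- smaller white one on the paper, (180,238) / (340,272)
- pink, (252,232) / (285,232)
- purple, (203,297) / (366,201)
- blue, (124,287) / (408,258)

The card is the white one in the stand. I'll check it in a close crop.

Run:
```python
import cv2,numpy as np
a=cv2.imread("pics/scene.png");b=cv2.imread("pics/top.png")
def crop(im,x,y,w,h,s): return cv2.resize(im[y:y+h,x:x+w],None,fx=s,fy=s,interpolation=cv2.INTER_CUBIC)
o=np.vstack([np.hstack([crop(b,175,190,100,75,4),crop(b,290,215,100,75,4)]),
 np.hstack([crop(a,260,155,100,75,4),crop(a,160,210,100,75,4)])])
cv2.imwrite("pics/crop1.png",o)
```

```text
(no output)
```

View pics/crop1.png

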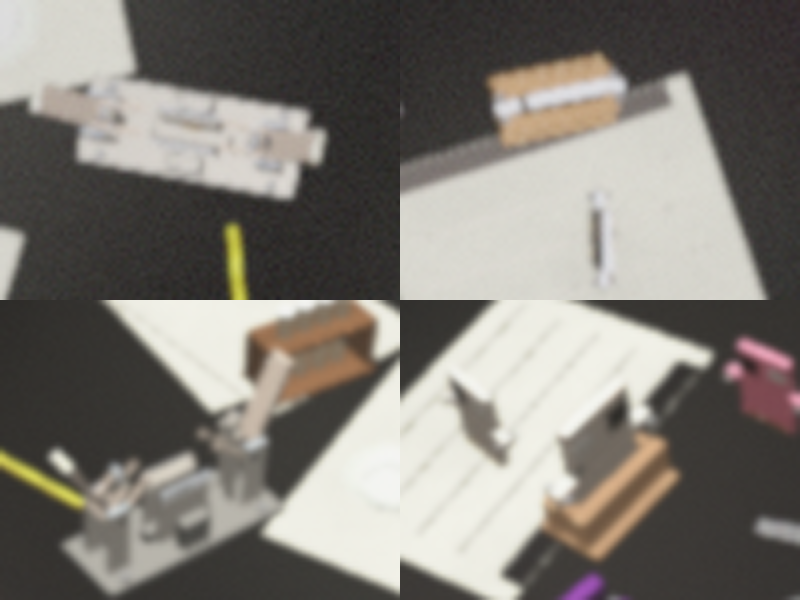

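The crop shows the big white card standing in the wooden stand, top edge about (330,239) in the top view. The smaller one at (340,272) stands loose on the paper, so it's the decoy. The dock lies along image x at (222,222), with both white levers splayed open.

```bash
cat > h.py <<'E'
from rig import ctrl, vision
import cv2, numpy as np
from scipy.spatial.transform import Rotation as Ro
np.set_printoptions(precision=4,suppress=True)
def cam(n,s=None):
    p=vision.camera_params(n)
    if n!="wrist": return p["K"],p["R"],p["t"]
    s=s or ctrl.sense(); T=np.eye(4); T[:3,:3]=Ro.from_quat(s["tcp_rot"]).as_matrix(); T[:3,3]=s["tcp_pos"]
    W=np.linalg.inv(T@p["T_tool_cam"]); return p["K"],W[:3,:3],W[:3,3]
def ray(c,uv,z):
    K,R,t=c; o=-R.T@t; out=[]
    for u,v in np.atleast_2d(uv):
        d=R.T@np.linalg.inv(K)@[u,v,1]; out.append(o+d*(z-o[2])/d[2])
    return np.array(out)
def proj(c,X):
    K,R,t=c; x=(K@(R@np.atleast_2d(X).T+t[:,None])).T; return x[:,:2]/x[:,2:]
def goto(p,yaw):
    """tool pointing down, tool y (jaw) along yaw; prints shift/turn in tool units"""
    s=ctrl.sense(); R=Ro.from_quat(s["tcp_rot"]); y=np.array([np.cos(yaw),np.sin(yaw),0]); x=np.array([0,0,-1.])
    T=Ro.from_matrix(np.c_[x,y,np.cross(x,y)])
    print("shift",R.inv().apply(np.array(p)-s["tcp_pos"])/.1,"turn",(R.inv()*T).as_rotvec()/np.radians(45))
E
python3 - <<'E'
from h import *
s=ctrl.sense();print(Ro.from_quat(s["tcp_rot"]).as_matrix())
c=cam("top")
d=np.array([(95,72),(312,108),(295,198),(78,160)])/4+[175,190]
P=ray(c,d,.01);print(P,P.mean(0),np.linalg.norm(np.diff(P,axis=0),axis=1))
e=(np.array([(488,78),(600,53),(622,125),(503,148)])-[400,0])/4+[290,215]
P=ray(c,e,.04);print(P,P.mean(0),np.linalg.norm(np.diff(P,axis=0),axis=1))
f=(np.array([(498,104),(622,86)])-[400,0])/4+[290,215];print(ray(c,f,.07))
E
```

```text
[[-0.0007  0.4239  0.9057]
 [-0.0016  0.9057 -0.4239]
 [-1.     -0.0017  0.    ]]
[[ 0.5686  0.1276  0.01  ]
 [ 0.534  -0.0605  0.01  ]
 [ 0.4563 -0.0449  0.01  ]
 [ 0.4922  0.1423  0.01  ]] [0.5128 0.0411 0.01  ] [0.1913 0.0793 0.1907]
[[ 0.4681 -0.2611  0.04  ]
 [ 0.4877 -0.3565  0.04  ]
 [ 0.4265 -0.3732  0.04  ]
 [ 0.4088 -0.2723  0.04  ]] [ 0.4478 -0.3158  0.04  ] [0.0974 0.0635 0.1025]
[[ 0.4445 -0.2665  0.07  ]
 [ 0.4577 -0.3698  0.07  ]]
```

Run:
```python
from h import *
goto([.52,.08,.24],-.187)
```

```text
shift [-0.4125 -2.3151  4.3704] turn [1.6807 0.0015 0.0019]
```

Emit:
play_rows(
  steps=[
    [85,-0.04,-0.23,0.43,0,0,0],
    [85,-0.04,-0.23,0.43,0,0,0],
    [85,-0.04,-0.23,0.43,0,0,0],
    [85,-0.04,-0.23,0.43,0,0,0],
    [85,-0.04,-0.23,0.43,0,0,0],
    [85,-0.04,-0.23,0.43,0,0,0],
    [85,-0.04,-0.23,0.43,0,0,0],
    [85,-0.04,-0.23,0.43,0,0,0],
  ],
)

```text
t: 0.9
tcp_pos: [0.4567, 0.1611, 0.231]
tcp_rot: [0.154, 0.69, -0.154, 0.69]
wrist_force: [0.8, 0.6, 1.2]
finger_gap: 0.998
```

Emit:
play_rows(
  steps=[
    [85,0,0,0,0.185,0,0],
    [85,0,0,0,0.185,0,0],
    [85,0,0,0,0.185,0,0],
    [85,0,0,0,0.185,0,0],
    [85,0,0,0,0.185,0,0],
    [85,0,0,0,0.185,0,0],
    [85,0,0,0,0.185,0,0],
    [85,0,0,0,0.185,0,0],
  ],
)

```text
t: 1.7
tcp_pos: [0.4557, 0.1628, 0.2306]
tcp_rot: [-0.508, -0.491, 0.509, -0.491]
wrist_force: [0.2, -0.3, -0.6]
finger_gap: 0.999
```

Run:
```python
from h import *
goto([.52,.08,.24],-.187)
print(ctrl.sense()["tcp_pos"])
```

```text
shift [-0.094   0.6718  0.8048] turn [0.1929 0.0007 0.0013]
[0.4557 0.1628 0.2306]
```

Emit:
play_rows(
  steps=[
    [85,0,0,0,0.185,0,0],
    [85,-0.03,0.17,0.28,0,0,0],
    [85,-0.03,0.17,0.28,0,0,0],
    [85,-0.03,0.17,0.28,0,0,0],
    [85,0,0,0,0,0,0],
    [85,0,0,0,0,0,0],
  ],
)

```text
t: 2.3
tcp_pos: [0.4915, 0.071, 0.2397]
tcp_rot: [-0.542, -0.454, 0.542, -0.454]
wrist_force: [-0.1, 0.4, -0.6]
finger_gap: 0.996
```

Run:
```python
from h import *
s=ctrl.sense(); im=vision.grab_frame("wrist"); cv2.imwrite("pics/w_dock.png",im)
np.save("w_dock.npy",np.r_[s["tcp_pos"],s["tcp_rot"]]); print(s["tcp_pos"],s["wrist_force"])
```

```text
[0.4915 0.071  0.2397] [-0.0757  0.3965 -0.6356]
```

View pics/w_dock.png

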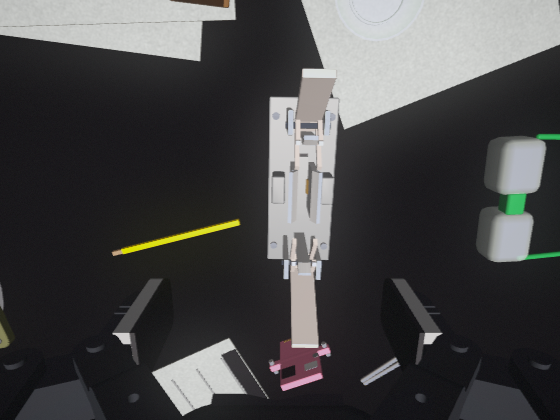

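Wrist view: the dock base has corners about (270,98), (338,98), (330,259), (268,259). The guides are near x=292 and 317, with lever handles running up to (318,72) and down to (304,346). I'll fit the base edges.

Run:
```python
from h import *
a=np.load("w_dock.npy"); c=cam("wrist",dict(tcp_pos=a[:3],tcp_rot=a[3:]))
g=cv2.GaussianBlur(cv2.imread("pics/w_dock.png",0),(3,3),0).astype(float)
def cross(line,th=75): # first subpixel crossing upward
    i=np.argmax(line>th); return i-1+(th-line[i-1])/(line[i]-line[i-1])
L=[(250+cross(g[r,250:300]),r) for r in range(110,250,4)]
Rr=[(345-cross(g[r,300:346][::-1]),r) for r in range(135,245,4)]
T=[(x,85+cross(g[85:120,x])) for x in list(range(275,294,3))]
B=[(x,275-cross(g[240:276,x][::-1])) for x in list(range(272,284,2))+list(range(322,327,2))]
out=[]
for n,S in zip("LRTB",(L,Rr,T,B)):
    P=ray(c,S,.01)[:,:2].astype(np.float32)
    v=cv2.fitLine(P,cv2.DIST_HUBER,0,.001,.001).ravel(); r=(P-v[2:])@[-v[1],v[0]]
    print(n,v,"yaw",np.arctan2(v[1],v[0]),"rms",r.std()); out.append(v)
L,R_,T,B=out
u=(L[:2]*np.sign(L[1])+R_[:2]*np.sign(R_[1])); u/=np.linalg.norm(u); n=np.array([u[1],-u[0]]) # u=+y, n=+x
print("width",(R_[2:]-L[2:])@n,"len",(T[2:]-B[2:])@u)
C=n*((R_[2:]+L[2:])/2@n)+u*((T[2:]+B[2:])/2@u); yaw=np.arctan2(n[1],n[0]); print("centre",C,"yaw",yaw)
P3=lambda x,y,z: np.r_[C+n*x+u*y,z]
names=[("slot top guides",0,26,.07),("slot",0,-26,.07),("pivL",0,70,.068),("pivR",0,-70,.068)]
im=cv2.imread("pics/w_dock.png"); 
for q in [(0,26,.07),(0,-26,.07),(7,26,.07),(-7,26,.07),(7,-26,.07),(-7,-26,.07),(0,70,.068),(0,-70,.068),(37.5,95,.01),(-37.5,95,.01),(37.5,-95,.01),(-37.5,-95,.01)]:
    p=proj(c,P3(q[0]/1e3,q[1]/1e3,q[2]))[0]; cv2.circle(im,tuple(int(round(v*16)) for v in p),8,(0,0,255),-1,shift=4)
# lever tips: ray vs handle plane; outer top edge at angle th
def tip(sgn,th):
    ph=th-.3; y=70+8*np.cos(ph)+88*np.sin(ph); z=68-8*np.sin(ph)+88*np.cos(ph); return y*sgn/1e3,z/1e3
for sgn in(1,-1):
    for th in(.7,.75,.8,.85):
        y,z=tip(sgn,th); print(sgn,th,y,z,proj(c,[P3(-.012,y,z),P3(.012,y,z)]).ravel())
cv2.imwrite("pics/chk.png",cv2.resize(im[50:370,220:400],None,fx=3,fy=3)[:,:][:960])
cv2.imwrite("pics/chk.png",cv2.resize(im[60:360,230:380],None,fx=2,fy=2,interpolation=cv2.INTER_CUBIC))
np.save("dock.npy",np.r_[C,yaw])
```

```text
L [0.1948 0.9808 0.4784 0.0568] yaw 1.374734 rms 0.00013107718
R [0.196  0.9806 0.5514 0.0332] yaw 1.3734875 rms 0.0002212713
T [ 0.9832 -0.1827  0.5127  0.1446] yaw -0.18372169 rms 5.0593912e-06
B [ 0.9806 -0.1961  0.4909 -0.0452] yaw -0.19734988 rms 0.0002487602
width 0.07614007 len 0.19040889
centre [0.5153 0.047 ] yaw -0.19668558
1 0.7 0.11163730207518432 0.1459380207337847 [302.0405  71.8268 336.7883  72.6036]
1 0.75 0.11548054382060968 0.14375962073414572 [302.0727  66.0751 336.6973  66.8517]
1 0.8 0.11921010789229286 0.1413918611375192 [302.0801  60.5644 336.5531  61.3401]
1 0.85 0.12281667232237406 0.13884066010979124 [302.063   55.3192 336.357   56.0933]
-1 0.7 -0.11163730207518432 0.1459380207337847 [291.2788 343.5916 318.5746 344.1036]
-1 0.75 -0.11548054382060968 0.14375962073414572 [291.0456 345.6256 318.0665 346.1317]
-1 0.8 -0.11921010789229286 0.1413918611375192 [290.8139 347.3728 317.5533 347.8731]
-1 0.85 -0.12281667232237406 0.13884066010979124 [290.5844 348.8357 317.0371 349.3301]
```

View pics/chk.png

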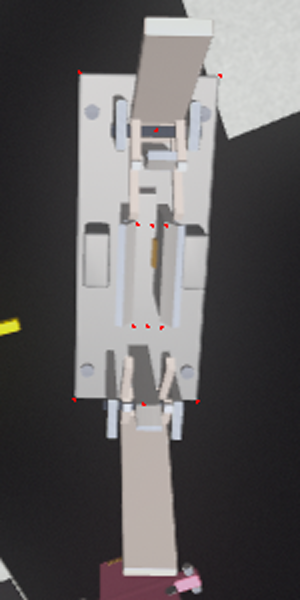

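The overlay fits: base corners, guides and lever widths all agree within about 1 px. Next the stand.

Run:
```python
from h import *
goto([.445,-.26,.22],.17)
```

```text
shift [0.1962 0.1221 3.3453] turn [-0.4394 -0.0004  0.0015]
```

Emit:
play_rows(
  steps=[
    [85,0.03,0.02,0.47,0,0,0],
    [85,0.03,0.02,0.47,0,0,0],
    [85,0.03,0.02,0.47,0,0,0],
    [85,0.03,0.02,0.47,0,0,0],
    [85,0.03,0.02,0.47,0,0,0],
    [85,0.03,0.02,0.47,0,0,0],
    [85,0.03,0.0,0.47,0,0,0],
    [85,0,0,0,-0.15,0,0],
  ],
)

```text
t: 3.15
tcp_pos: [0.4455, -0.2584, 0.2182]
tcp_rot: [-0.514, -0.485, 0.515, -0.485]
wrist_force: [-0.4, 1.8, -0.7]
finger_gap: 0.995
```

Emit:
play_rows(
  steps=[
    [85,0,0,0,-0.15,0,0],
    [85,0,0,0,-0.14,0,0],
    [85,0,0,0,0,0,0],
    [85,0,0,0,0,0,0],
  ],
)

```text
t: 3.55
tcp_pos: [0.4465, -0.2537, 0.2189]
tcp_rot: [0.456, 0.541, -0.456, 0.54]
wrist_force: [1.0, -0.8, 0.4]
finger_gap: 0.993
```

Run:
```python
from h import *
s=ctrl.sense(); im=vision.grab_frame("wrist"); cv2.imwrite("pics/w_stand.png",im)
np.save("w_stand.npy",np.r_[s["tcp_pos"],s["tcp_rot"]]); print(s["tcp_pos"],s["wrist_force"])
goto([.445,-.26,.22],.17)
```

```text
[ 0.4465 -0.2537  0.2189] [ 1.0219 -0.8368  0.3504]
shift [-0.0099 -0.0253  0.0581] turn [ 0.0003 -0.0004  0.0002]
```

View pics/w_stand.png

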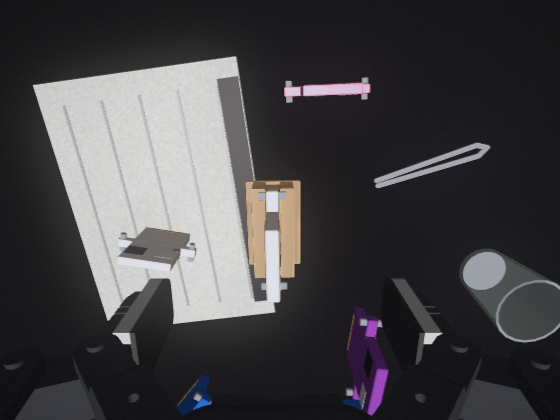

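Wrist view: the card's top edge is the white strip from about (272,218) to (274,301), with the pins near (272,196) and (275,286), in the wooden stand spanning x 247–300. The smaller white card is at (155,248), well clear.

Run:
```python
from h import *
a=np.load("w_stand.npy"); c=cam("wrist",dict(tcp_pos=a[:3],tcp_rot=a[3:]))
im=cv2.imread("pics/w_stand.png"); hsv=cv2.cvtColor(im,cv2.COLOR_BGR2HSV)
m=((hsv[...,1]<60)&(hsv[...,2]>190)); m[:,:258]=0;m[:,292:]=0
rows=[]
for r in range(190,306,3):
    x=np.flatnonzero(m[r]); print(r,(x.min(),x.max(),len(x)) if len(x) else None,end='; ')
    if 234<=r<=298 and len(x): rows.append((x.min()-.5,x.max()+.5,r))
rows=np.array(rows)
l=ray(c,rows[:,[0,2]],.116); rr=ray(c,rows[:,[1,2]],.116)
print("\nthick",np.linalg.norm(rr-l,axis=1).mean())
M=((l+rr)/2)[:,:2].astype(np.float32); v=cv2.fitLine(M,cv2.DIST_HUBER,0,.001,.001).ravel(); v[:2]*=np.sign(v[1])
print("line",v,"yaw",np.arctan2(v[1],v[0])-np.pi/2)
for z in (.116,):
  E=ray(c,[(272,217.5),(274,301.5)],z); print(E,np.linalg.norm(E[0]-E[1]),E.mean(0))
# stand top (z .04) edges
o=((hsv[...,0]>8)&(hsv[...,0]<22)&(hsv[...,1]>90)&(hsv[...,2]>120)); 
x=[(np.flatnonzero(o[r,240:310]).min()+239.5,np.flatnonzero(o[r,240:310]).max()+240.5,r) for r in range(188,260,6)]
x=np.array(x); A=ray(c,x[:,[0,2]],.04);B=ray(c,x[:,[1,2]],.04); print(np.linalg.norm(A-B,axis=1)); print(((A+B)/2)[[0,-1]])
```

```text
190 None; 193 (np.int64(266), np.int64(277), 12); 196 (np.int64(266), np.int64(277), 12); 199 (np.int64(266), np.int64(277), 12); 202 (np.int64(266), np.int64(277), 12); 205 (np.int64(266), np.int64(277), 12); 208 (np.int64(266), np.int64(277), 12); 211 (np.int64(266), np.int64(277), 12); 214 None; 217 None; 220 None; 223 None; 226 None; 229 None; 232 (np.int64(265), np.int64(277), 13); 235 (np.int64(265), np.int64(278), 14); 238 (np.int64(265), np.int64(278), 14); 241 (np.int64(265), np.int64(278), 14); 244 (np.int64(265), np.int64(278), 14); 247 (np.int64(265), np.int64(278), 14); 250 (np.int64(265), np.int64(278), 14); 253 (np.int64(265), np.int64(278), 14); 256 (np.int64(265), np.int64(278), 14); 259 (np.int64(266), np.int64(278), 13); 262 (np.int64(266), np.int64(278), 13); 265 (np.int64(266), np.int64(278), 13); 268 (np.int64(266), np.int64(278), 13); 271 (np.int64(266), np.int64(280), 14); 274 (np.int64(266), np.int64(280), 14); 277 (np.int64(266), np.int64(278), 13); 280 (np.int64(266), np.int64(278), 13); 283 (np.int64(266), np.int64(278), 13); 286 (np.int64(266), np.int64(280), 14); 289 (np.int64(267), np.int64(279), 13); 292 (np.int64(267), np.int64(279), 13); 295 (np.int64(267), np.int64(279), 13); 298 (np.int64(267), np.int64(279), 13); 301 (np.int64(261), np.int64(278), 18); 304 (np.int64(258), np.int64(272), 15); 
thick 0.011498482581057458
line [-0.1911  0.9816  0.4532 -0.3144] yaw 0.19224
[[ 0.4458 -0.2711  0.116 ]
 [ 0.4604 -0.347   0.116 ]] 0.07734848616501999 [ 0.4531 -0.309   0.116 ]
[0.021  0.001  0.001  0.001  0.001  0.0216 0.001  0.001  0.001  0.001
 0.0011 0.0011]
[[ 0.4617 -0.2629  0.04  ]
 [ 0.4852 -0.3321  0.04  ]]
```

Run:
```python
from h import *
a=np.load("w_stand.npy"); c=cam("wrist",dict(tcp_pos=a[:3],tcp_rot=a[3:]))
E=ray(c,[(271.2,230.5),(273.2,300.7)],.116); C=E.mean(0); print(E,np.linalg.norm(E[0]-E[1]),C)
# cross bar (top z=.072) ends: rows 192 .. 
F=ray(c,[(271.5,191.5)],.072); print("bar +y end",F,"dist",np.linalg.norm(F[0,:2]-C[:2]))
goto([C[0],C[1],.16],.192)
```

```text
[[ 0.4471 -0.2822  0.116 ]
 [ 0.4596 -0.3464  0.116 ]] 0.06535277119959963 [ 0.4533 -0.3143  0.116 ]
bar +y end [[ 0.4431 -0.2613  0.072 ]] dist 0.05397219034417761
shift [ 0.5899 -0.0353  0.6074] turn [-0.0277 -0.0004  0.0002]
```

Emit:
play_rows(
  steps=[
    [50,0.1,-0.01,0.3,-0.028,0,0],
    [50,0.1,-0.025,0.3,0,0,0],
    [50,0.2,0,0,0,0,0],
    [50,0.2,0,0,0,0,0],
    [50,0,0,0,0,0,0],
    [50,0,0,0,0,0,0],
  ],
)

```text
t: 4.2
tcp_pos: [0.4537, -0.3138, 0.1592]
tcp_rot: [0.45, 0.546, -0.45, 0.545]
wrist_force: [0.3, -0.5, 0.1]
finger_gap: 0.586
```

Run:
```python
from h import *
s=ctrl.sense();print(s["tcp_pos"],s["finger_gap"])
goto([.4533,-.3143,.088],.192)
```

```text
[ 0.4537 -0.3138  0.1592] 0.5856732479440323
shift [ 0.7118 -0.0044  0.005 ] turn [ 0.0009 -0.0009  0.0008]
```

Emit:
play_rows(
  steps=[
    [50,0.2,0,0,0,0,0],
    [50,0.2,0,0,0,0,0],
    [50,0.2,0,0,0,0,0],
    [50,0.11,0,0,0,0,0],
    [50,0,0,0,0,0,0],
    [50,0,0,0,0,0,0],
  ],
)

```text
t: 4.8
tcp_pos: [0.4545, -0.3146, 0.0892]
tcp_rot: [0.45, 0.545, -0.449, 0.546]
wrist_force: [-0.1, 0.2, -0.1]
finger_gap: 0.584
```

Emit:
play_rows(
  steps=[
    [0,0,0,0,0,0,0],
    [0,0,0,0,0,0,0],
    [0,0,0,0,0,0,0],
    [0,0,0,0,0,0,0],
    [0,0,0,0,0,0,0],
    [0,0,0,0,0,0,0],
  ],
  grip_force=40,
)

```text
t: 5.4
tcp_pos: [0.4538, -0.3144, 0.0882]
tcp_rot: [0.45, 0.546, -0.45, 0.546]
wrist_force: [-0.1, -0.4, -0.8]
finger_gap: 0.003
```

Run:
```python
from h import *
print(ctrl.sense())
w=vision.grab_frame("wrist");s=vision.grab_frame("scene")
cv2.imwrite("pics/g1.png",np.hstack([w[:, 100:460],cv2.resize(s[190:290,150:270],(432,360)).copy() if 0 else cv2.resize(s[185:290,150:255],(420,420),interpolation=cv2.INTER_CUBIC)]))
```

```text
{'t': 5.4, 'q': array([-0.6058,  0.3749, -0.2724,  0.9234, -0.0001,  0.7721]), 'joint_vel': array([-0.0003,  0.0013, -0.0022, -0.0012,  0.0007,  0.0018]), 'joint_torque': array([  0.0007, -44.6982,  23.1131,   0.0002,  -0.0002,   0.0001]), 'tcp_pos': array([ 0.4538, -0.3144,  0.0882]), 'tcp_rot': array([ 0.4495,  0.5458, -0.4496,  0.5458]), 'wrist_force': array([-0.1467, -0.3626, -0.8105]), 'torque': array([ 0.0199, -0.0191, -0.0262]), 'finger_gap': 0.003035710450751595}
```

View pics/g1.png

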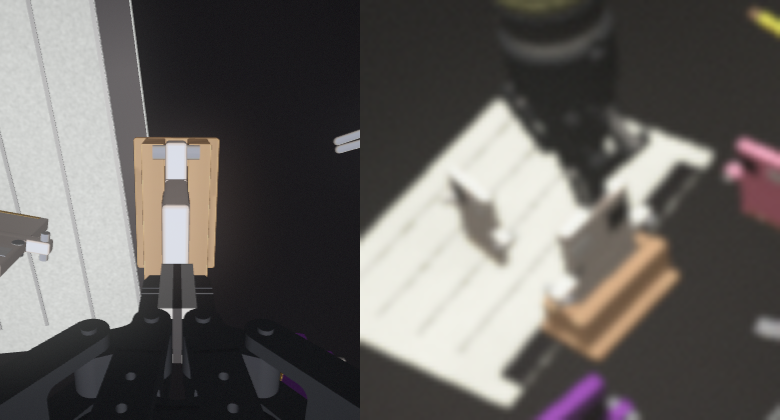

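Run:
```python
from h import *
c=cam("wrist"); s=ctrl.sense(); R=Ro.from_quat(s["tcp_rot"]).as_matrix(); print(-c[1].T@c[2])
print("tcp",proj(c,s["tcp_pos"]),"grasp",proj(c,s["tcp_pos"]-R[:,0]*.0187))
u=np.array([-.191,.9816])
for k in(-.054,-.034,0,.034): print(k,proj(c,np.r_[[.4533,-.3143]+u*k,.116]),proj(c,np.r_[[.4533,-.3143]+u*k,.072]))
# triangulate card top +y corner, seen in both wrist views
a=np.load("w_stand.npy"); c0=cam("wrist",dict(tcp_pos=a[:3],tcp_rot=a[3:]))
for p0,p1 in (((271.2,230.5),(276,205)),((272,192),(276,142))):
    P=[k[0]@np.c_[k[1],k[2]] for k in(c0,c)]
    X=cv2.triangulatePoints(P[0],P[1],np.array(p0,float).reshape(2,1),np.array(p1,float).reshape(2,1)).ravel(); print(X[:3]/X[3])
```

```text
[ 0.4393 -0.2381  0.2627]
tcp [[276.1442 250.264 ]] grasp [[276.0486 266.3954]]
-0.054 [[275.0081 373.4157]] [[275.4036 320.7075]]
-0.034 [[275.0022 339.3176]] [[275.41   291.7297]]
0 [[274.9912 275.4708]] [[275.422 238.49 ]]
0.034 [[274.9786 202.9121]] [[275.4352 179.5472]]
[ 0.4469 -0.2798  0.1226]
[ 0.4434 -0.261   0.0747]
```

Run:
```python
from h import *
w=cv2.imread("pics/g1.png")[190:390,90:270]
w=cv2.LUT(w,(255*(np.arange(256)/255)**.5).astype(np.uint8))
cv2.imwrite("pics/g2.png",cv2.resize(w,None,fx=3,fy=3,interpolation=cv2.INTER_CUBIC))
```

```text
(no output)
```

View pics/g2.png

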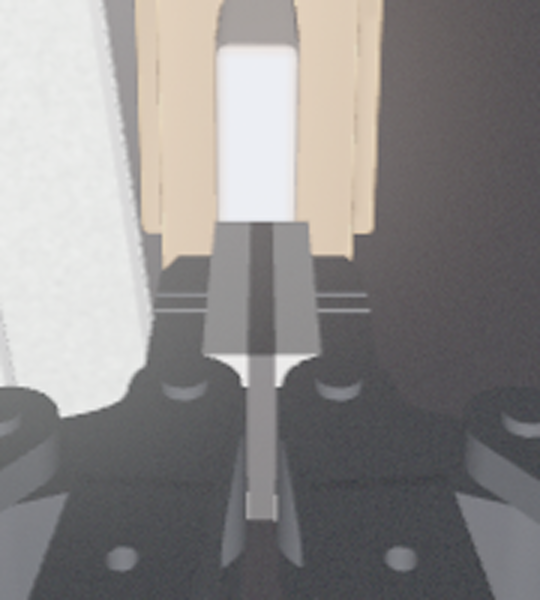

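Run:
```python
from h import *
c=cam("scene"); s=ctrl.sense()
for dz in(0,.02,.03,.04,.05): print(dz,proj(c,s["tcp_pos"]+[0,0,dz]))
u=np.array([-.191,.9816])
for k in(-.034,0,.034): print(k,proj(c,np.r_[[.4533,-.3143]+u*k,.116]))
w=vision.grab_frame("scene")[205:255,180:240]; t=vision.grab_frame("top")[215:265,300:360]
o=np.hstack([cv2.resize(cv2.LUT(k,(255*(np.arange(256)/255)**.5).astype(np.uint8)),None,fx=6.6,fy=6.6,interpolation=cv2.INTER_CUBIC) for k in (w,t)])
cv2.imwrite("pics/g3.png",o)
```

```text
0 [[209.152  242.2942]]
0.02 [[208.2409 237.8234]]
0.03 [[207.7775 235.5496]]
0.04 [[207.3088 233.2495]]
0.05 [[206.8347 230.9228]]
-0.034 [[200.1972 243.1248]]
0 [[207.7794 235.941 ]]
0.034 [[215.1135 228.9922]]
```

View pics/g3.png

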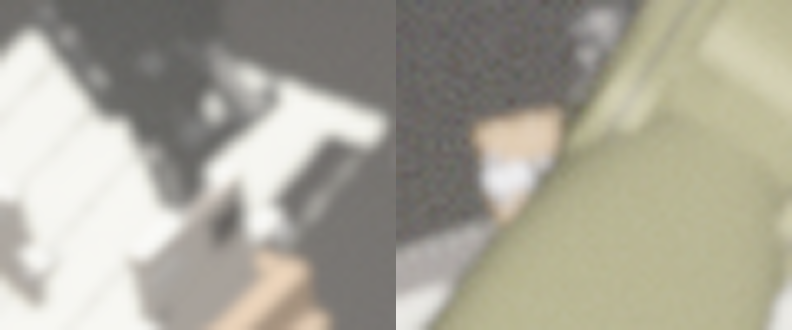

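The shut fingers are centred over the card but end at its top edge; nothing is held and there is no contact. The two wrist views put the fingertips about 28 mm behind where the nominal TCP should be, while the card heights triangulate correctly. So the fingers sit higher than the nominal TCP. I'll reopen, go about 26 mm lower (safe either way, since only the stand top at z=0.04 is below) and close again.

Emit:
play_rows(
  steps=[
    [50,-0.1,0,0,0,0,0],
    [50,0,0,0,0,0,0],
    [50,0,0,0,0,0,0],
    [50,0,0,0,0,0,0],
    [50,0.1,0,0,0,0,0],
    [50,0.13,0,0,0,0,0],
    [50,0.13,0,0,0,0,0],
    [50,0,0,0,0,0,0],
  ],
)

```text
t: 6.4
tcp_pos: [0.4519, -0.313, 0.0596]
tcp_rot: [0.449, 0.548, -0.45, 0.544]
wrist_force: [-0.3, -0.1, -0.4]
finger_gap: 0.586
```

Emit:
play_rows(
  steps=[
    [0,0,0,0,0,0,0],
    [0,0,0,0,0,0,0],
    [0,0,0,0,0,0,0],
    [0,0,0,0,0,0,0],
    [0,0,0,0,0,0,0],
    [0,0,0,0,0,0,0],
  ],
)

```text
t: 7.0
tcp_pos: [0.4543, -0.3147, 0.0628]
tcp_rot: [0.45, 0.545, -0.45, 0.546]
wrist_force: [0.3, -0.7, 3.3]
finger_gap: 0.132
```

The card is held: gap 0.132, about 11–12 mm. Lifting.

Emit:
play_rows(
  steps=[
    [0,-0.1,0,0,0,0,0],
    [0,-0.2,0,0,0,0,0],
    [0,-0.25,0,0,0,0,0],
    [0,-0.25,0,0,0,0,0],
    [0,-0.3,0,0,0,0,0],
    [0,-0.3,0,0,0,0,0],
    [0,-0.25,0,0,0,0,0],
    [0,-0.15,0,0,0,0,0],
  ],
)

```text
t: 7.8
tcp_pos: [0.4543, -0.3146, 0.2448]
tcp_rot: [0.45, 0.545, -0.449, 0.547]
wrist_force: [0.0, 0.1, -1.3]
finger_gap: 0.13
```

Run:
```python
from h import *
s=ctrl.sense();d=np.load("dock.npy");print(s["tcp_pos"],s["wrist_force"],s["torque"],s["finger_gap"],d)
goto([d[0],d[1],.24],d[2])
```

```text
[ 0.4543 -0.3146  0.2448] [ 0.0042  0.0703 -1.2946] [-0.0508 -0.0018 -0.0013] 0.13007937883258655 [ 0.5153  0.047  -0.1967]
shift [ 0.0441  1.2924 -3.4318] turn [ 0.4961  0.0018 -0.0029]
```

Emit:
play_rows(
  steps=[
    [0,0,0.143,-0.38,0,0,0],
    [0,0,0.143,-0.38,0,0,0],
    [0,0,0.143,-0.38,0,0,0],
    [0,0,0.143,-0.38,0,0,0],
    [0,0,0.143,-0.38,0,0,0],
    [0,0,0.143,-0.38,0,0,0],
    [0,0,0.143,-0.38,0,0,0],
    [0,0,0.143,-0.38,0,0,0],
  ],
)

```text
t: 8.6
tcp_pos: [0.5074, 0.0077, 0.2425]
tcp_rot: [0.449, 0.546, -0.45, 0.546]
wrist_force: [0.9, 0.1, -0.5]
finger_gap: 0.129
```

Emit:
play_rows(
  steps=[
    [0,0,0.143,-0.38,0,0,0],
    [0,0,0,0,0.165,0,0],
    [0,0,0,0,0.165,0,0],
    [0,0,0,0,0.165,0,0],
    [0,0,0,0,0,0,0],
    [0,0,0,0,0,0,0],
  ],
)

```text
t: 9.2
tcp_pos: [0.5143, 0.046, 0.2422]
tcp_rot: [-0.546, -0.45, 0.546, -0.449]
wrist_force: [0.3, 0.6, -1.7]
finger_gap: 0.128
```

Run:
```python
from h import *
s=ctrl.sense();d=np.load("dock.npy");print(s["tcp_pos"],s["wrist_force"],s["torque"])
goto([d[0],d[1],.2448],d[2])
w=vision.grab_frame("wrist");cv2.imwrite("pics/w_over.png",w)
```

```text
[0.5143 0.046  0.2422] [ 0.3334  0.5803 -1.6526] [ 0.0076 -0.006   0.018 ]
shift [-0.0256  0.0082 -0.012 ] turn [0.0044 0.     0.0004]
```

View pics/w_over.png

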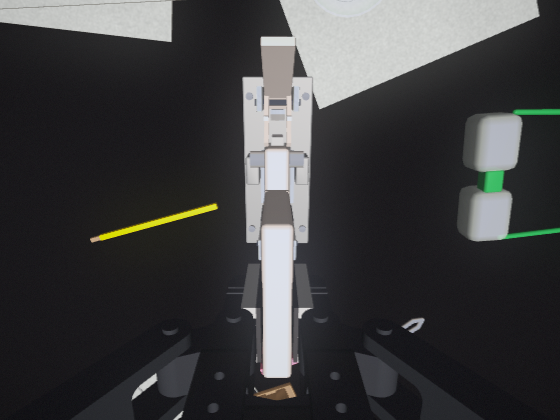

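Run:
```python
from h import *
s=ctrl.sense();c=cam("wrist",s);d=np.load("dock.npy");n=np.array([np.cos(d[2]),np.sin(d[2])]);u=np.array([-n[1],n[0]])
im=cv2.imread("pics/w_over.png");g=cv2.GaussianBlur(cv2.cvtColor(im,cv2.COLOR_BGR2GRAY),(3,3),0).astype(float)
loc=lambda uv,z:[((p[:2]-d[:2])@n*1e3,(p[:2]-d[:2])@u*1e3) for p in ray(c,uv,z)]
hsv=cv2.cvtColor(im,cv2.COLOR_BGR2HSV)
W=(hsv[...,2]>200)&(hsv[...,1]<60)
f=s["tcp_pos"][2]-.0548
def mid(r,lo,hi): x=np.flatnonzero(W[r,lo:hi])+lo; return (x.min()+x.max())/2,x.min(),x.max()
for r in(240,260,300,340,360): m=mid(r,255,300); print("top",r,m,loc([(m[0],r)],f+.108))
for r in(165,180): m=mid(r,258,295); print("bar",r,m,loc([(m[0],r)],f+.064))
col=W[:,276]; e=np.flatnonzero(np.diff(col.astype(int))); print(e)
print("bar +y end",loc([(276.5,147.5)],f+.064)," top ends",loc([(276.5,222.5),(277,377.5)],f+.108))
for r in(100,130,200,225):
    l=np.argmax(g[r,235:262]>75)+235; q=325-np.argmax(g[r,300:326][::-1]>75); print("base",r,l,q,loc([((l+q-.5)/2,r)],.01))
print("base +y",loc([(250,np.argmax(g[60:95,250]>75)+59.5)],.01))
```

```text
top 240 (np.float64(276.5), np.int64(262), np.int64(291)) [(np.float64(-0.19757683254662356), np.float64(26.599079583873557))]
top 260 (np.float64(276.5), np.int64(262), np.int64(291)) [(np.float64(-0.1712215877770044), np.float64(18.692346540140775))]
top 300 (np.float64(277.0), np.int64(264), np.int64(290)) [(np.float64(0.07494147839620262), np.float64(1.9650654758704544))]
top 340 (np.float64(277.0), np.int64(264), np.int64(290)) [(np.float64(0.1428085668642646), np.float64(-16.104637531957668))]
top 360 (np.float64(277.0), np.int64(264), np.int64(290)) [(np.float64(0.17882515805482735), np.float64(-25.694103071991012))]
bar 165 (np.float64(276.0), np.int64(265), np.int64(287)) [(np.float64(-0.5548018848610075), np.float64(45.59976349779993))]
bar 180 (np.float64(277.0), np.int64(261), np.int64(293)) [(np.float64(-0.069268991353981), np.float64(38.56162704694767))]
[ 36  45  97  98 105 108 109 113 120 133 137 144 148 189 225 377]
bar +y end [(np.float64(-0.35188437007636403), np.float64(53.589447654050694))]  top ends [(np.float64(-0.21986202668075405), np.float64(33.284772787895974)), (np.float64(0.2115708132202523), np.float64(-34.41267752380662))]
base 100 243 325 [(np.float64(6.994916354708686), np.float64(70.56641470773023))]
base 130 243 311 [(np.float64(-0.38244118226850343), np.float64(39.08775904402274))]
base 200 245 309 [(np.float64(-0.09944276504177166), np.float64(-40.75250069983338))]
base 225 246 308 [(np.float64(0.010259491106442014), np.float64(-71.70199049271041))]
base +y [(np.float64(-28.64550446988005), np.float64(95.01797593659845))]
```

The card hangs within 0.5 mm of the slot's axis and is level. Lowering.

Emit:
play_rows(
  steps=[
    [0,0.2,0,0,0,0,0],
    [0,0.2,0,0,0,0,0],
    [0,0.2,0,0,0,0,0],
    [0,0.2,0,0,0,0,0],
    [0,0.15,0,0,0,0,0],
    [0,0.1,0,0,0,0,0],
    [0,0,0,0,0,0,0],
    [0,0,0,0,0,0,0],
  ],
)

```text
t: 10.05
tcp_pos: [0.5148, 0.0459, 0.1375]
tcp_rot: [0.547, 0.449, -0.546, 0.449]
wrist_force: [1.0, -0.1, -0.3]
finger_gap: 0.13
```

Run:
```python
from h import *
s=ctrl.sense();d=np.load("dock.npy");print(s["tcp_pos"],s["wrist_force"],s["torque"])
goto([d[0],d[1],.0903],d[2])
```

```text
[0.5148 0.0459 0.1375] [ 1.0147 -0.0641 -0.3479] [ 0.0487  0.007  -0.0257]
shift [ 0.4722  0.0024 -0.0115] turn [ 0.0015 -0.0001 -0.0005]
```

Emit:
play_rows(
  steps=[
    [0,0.07,0,0,0,0,0],
    [0,0.07,0,0,0,0,0],
    [0,0.06,0,0,0,0,0],
    [0,0.06,0,0,0,0,0],
    [0,0,0,0,0,0,0],
    [0,0,0,0,0,0,0],
  ],
)

```text
t: 10.65
tcp_pos: [0.5144, 0.046, 0.1109]
tcp_rot: [-0.546, -0.449, 0.547, -0.449]
wrist_force: [-0.0, 0.3, -0.6]
finger_gap: 0.134
```

Emit:
play_rows(
  steps=[
    [0,0.04,0,0,0,0,0],
    [0,0.03,0,0,0,0,0],
    [0,0,0,0,0,0,0],
    [0,0,0,0,0,0,0],
  ],
)

```text
t: 11.05
tcp_pos: [0.5144, 0.046, 0.104]
tcp_rot: [-0.546, -0.449, 0.547, -0.449]
wrist_force: [0.2, -0.7, -1.2]
finger_gap: 0.127
```

Emit:
play_rows(
  steps=[
    [0,0.03,0,0,0,0,0],
    [0,0.02,0,0,0,0,0],
    [0,0.02,0,0,0,0,0],
    [0,0,0,0,0,0,0],
  ],
)

```text
t: 11.45
tcp_pos: [0.5142, 0.046, 0.0967]
tcp_rot: [-0.546, -0.449, 0.547, -0.449]
wrist_force: [-0.8, -0.2, -1.1]
finger_gap: 0.129
```

Emit:
play_rows(
  steps=[
    [0,0.015,0,0,0,0,0],
    [0,0,0,0,0,0,0],
    [0,0,0,0,0,0,0],
  ],
)

```text
t: 11.75
tcp_pos: [0.5146, 0.046, 0.0956]
tcp_rot: [0.547, 0.449, -0.546, 0.449]
wrist_force: [-0.3, -0.5, -0.5]
finger_gap: 0.128
```

Emit:
play_rows(
  steps=[
    [0,0.015,0,0,0,0,0],
    [0,0,0,0,0,0,0],
    [0,0,0,0,0,0,0],
  ],
)

```text
t: 12.05
tcp_pos: [0.5145, 0.046, 0.0941]
tcp_rot: [-0.546, -0.449, 0.547, -0.449]
wrist_force: [-0.4, 0.3, -1.5]
finger_gap: 0.134
```

Emit:
play_rows(
  steps=[
    [0,0.015,0,0,0,0,0],
    [0,0,0,0,0,0,0],
    [0,0,0,0,0,0,0],
  ],
)

```text
t: 12.35
tcp_pos: [0.5145, 0.046, 0.0925]
tcp_rot: [-0.546, -0.449, 0.547, -0.449]
wrist_force: [-0.4, 0.6, -1.3]
finger_gap: 0.127
```

Emit:
play_rows(
  steps=[
    [0,0.015,0,0,0,0,0],
    [0,0,0,0,0,0,0],
    [0,0,0,0,0,0,0],
  ],
)

```text
t: 12.65
tcp_pos: [0.515, 0.046, 0.0914]
tcp_rot: [0.547, 0.448, -0.546, 0.449]
wrist_force: [-1.1, -0.4, 0.4]
finger_gap: 0.125
```

Emit:
play_rows(
  steps=[
    [0,0.015,0,0,0,0,0],
    [0,0,0,0,0,0,0],
    [0,0,0,0,0,0,0],
  ],
)

```text
t: 12.95
tcp_pos: [0.5151, 0.046, 0.0899]
tcp_rot: [0.547, 0.448, -0.546, 0.449]
wrist_force: [1.2, -0.4, 3.3]
finger_gap: 0.131
```

Contact: the force went from −1.3 to +3.3 N at foot z≈0.035, as expected for resting on the levers. Releasing.

Emit:
play_rows(
  steps=[
    [40,0,0,0,0,0,0],
    [40,0,0,0,0,0,0],
    [40,0,0,0,0,0,0],
    [40,0,0,0,0,0,0],
    [40,-0.1,0,0,0,0,0],
    [40,-0.3,0,0,0,0,0],
    [40,-0.4,0,0,0,0,0],
    [40,-0.2,0,0,0,0,0],
  ],
)

```text
t: 13.75
tcp_pos: [0.516, 0.0462, 0.1934]
tcp_rot: [0.548, 0.448, -0.545, 0.45]
wrist_force: [0.0, -0.3, -0.4]
finger_gap: 0.47
```

Emit:
play_rows(
  steps=[
    [0,0,0,0,0,0,0],
    [0,0,0,0,0,0,0],
    [0,0,0,0,0,0,0],
    [0,0,0,0,0,0,0],
  ],
)

```text
t: 14.15
tcp_pos: [0.5134, 0.0459, 0.1883]
tcp_rot: [-0.546, -0.449, 0.547, -0.448]
wrist_force: [0.6, 0.8, -0.3]
finger_gap: -0.002
```

Run:
```python
from h import *
s=ctrl.sense();c=cam("wrist",s);d=np.load("dock.npy");n=np.array([np.cos(d[2]),np.sin(d[2])]);u=np.array([-n[1],n[0]])
print(s["tcp_pos"],s["wrist_force"])
np.save("w_rest.npy",np.r_[s["tcp_pos"],s["tcp_rot"]])
im=vision.grab_frame("wrist"); cv2.imwrite("pics/w_rest.png",im)
sc=vision.grab_frame("scene")[150:235,255:345]
cv2.imwrite("pics/r.png",np.hstack([im[:,130:430],cv2.resize(sc,(445,420),interpolation=cv2.INTER_CUBIC)]))
```

```text
[0.5134 0.0459 0.1883] [ 0.5663  0.7587 -0.3481]
```

View pics/r.png

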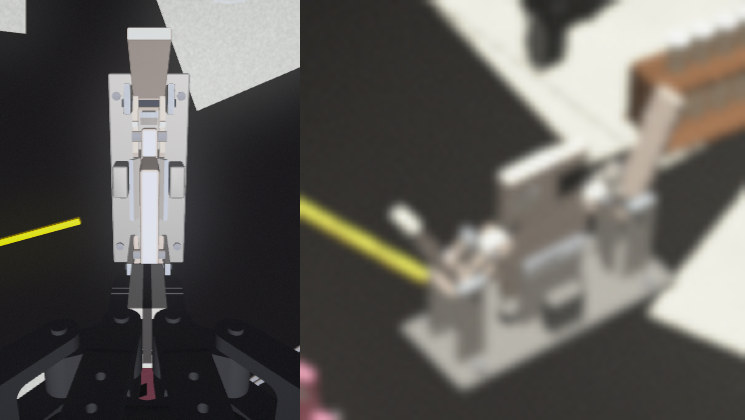

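The card stands in the slot on both open levers (wrist view: handle tip at (278,30), card strip at rows 165–262). Next I move the shut fingers outside the left lever.

Emit:
play_rows(
  steps=[
    [0,0,0,-0.4,0,0,0],
    [0,0,0,-0.4,0,0,0],
    [0,0,0,-0.4,0,0,0],
    [0,0,0,-0.3,0,0,0],
    [0,0.3,0,0,0,0,0],
    [0,0.3,0,0,0,0,0],
    [0,0.27,0,0,0,0,0],
    [0,0,0,0,0,0,0],
  ],
)

```text
t: 15.05
tcp_pos: [0.5399, 0.192, 0.0982]
tcp_rot: [-0.543, -0.45, 0.55, -0.448]
wrist_force: [-0.4, -0.5, -0.1]
finger_gap: -0.0
```

```bash
cat >> h.py <<'E'
def local():
    s=ctrl.sense();d=np.load("dock.npy");n=np.array([np.cos(d[2]),np.sin(d[2])]);u=np.array([-n[1],n[0]])
    p=s["tcp_pos"][:2]-d[:2];f=s["wrist_force"]
    print("t",s["t"],"loc mm",p@n*1e3,p@u*1e3,s["tcp_pos"][2]*1e3,"F",f[:2]@n,f[:2]@u,f[2])
E
python3 - <<'E'
from h import *
local(); d=np.load("dock.npy"); goto(ctrl.sense()["tcp_pos"],d[2])
# lever angles from rest picture: handle end rows along its middle column
a=np.load("w_rest.npy"); c=cam("wrist",dict(tcp_pos=a[:3],tcp_rot=a[3:])); n=np.array([np.cos(d[2]),np.sin(d[2])]);u=np.array([-n[1],n[0]])
g=cv2.cvtColor(cv2.imread("pics/w_rest.png"),cv2.COLOR_BGR2HSV)[...,2]
print(g[20:50,278])
for th in(.7,.74,.78,.82): 
    ph=th-.3;y=(70+8*np.cos(ph)+88*np.sin(ph))/1e3;z=(68-8*np.sin(ph)+88*np.cos(ph))/1e3
    yi=y-.007*np.cos(ph);zi=z+.007*np.sin(ph)
    print(th,y,z,proj(c,[np.r_[d[:2]+u*y,z],np.r_[d[:2]+u*yi,zi]])[:,1])
E
```

```text
t 15.05 loc mm -4.214069897288635 146.95029501468954 98.1614057925237 F -0.25054036785648476 -0.5754113389712285 -0.12158430912786715
shift [0. 0. 0.] turn [0.0014 0.0061 0.0102]
[ 47  48  48  48  48  48  52 120 220 220 220 220 221 221 222 222 223 223
 219 190 150 155 155 156 156 155 156 155 156 157]
0.7 0.11163730207518432 0.1459380207337847 [25.0663 37.4949]
0.74 0.11472068623156767 0.1442106306428288 [19.303  31.3578]
0.78 0.11773252682988476 0.14236131980024516 [13.7752 25.4153]
0.82 0.12066800556767003 0.14039304670888328 [ 8.5003 19.6878]
```

Emit:
play_rows(
  steps=[
    [0,0,0.03,0.03,0,0,0],
    [0,0,0,0.03,0,0,0],
    [0,0,0,0.03,0,0,0],
    [0,0,0,0.03,0,0,0],
    [0,0,0,0,0,0,0],
    [0,0,0,0,0,0,0],
  ],
)

```text
t: 15.65
tcp_pos: [0.5446, 0.1807, 0.1031]
tcp_rot: [0.547, 0.449, -0.546, 0.449]
wrist_force: [-0.3, -0.3, 0.2]
finger_gap: 0.0
```

Emit:
play_rows(
  steps=[
    [0,0,0,0.03,0,0,0],
    [0,0,0,0.03,0,0,0],
    [0,0,0,0.02,0,0,0],
    [0,0,0,0,0,0,0],
  ],
)

```text
t: 16.05
tcp_pos: [0.5426, 0.1726, 0.1025]
tcp_rot: [-0.546, -0.449, 0.547, -0.449]
wrist_force: [1.2, -0.7, 0.1]
finger_gap: -0.0
```

```bash
python3 -c "
from h import *
local()"
```

```text
t 16.05 loc mm 2.237203336838564 128.47326920961663 102.54505814500432 F 1.3450834717598554 -0.4044598238509117 0.13874946002773705
```

Emit:
play_rows(
  steps=[
    [0,0,0,0.02,0,0,0],
    [0,0,-0.02,0.02,0,0,0],
    [0,0,0,0.02,0,0,0],
    [0,0,0,0,0,0,0],
  ],
)

```text
t: 16.45
tcp_pos: [0.5395, 0.1673, 0.1027]
tcp_rot: [-0.547, -0.449, 0.547, -0.449]
wrist_force: [0.9, -0.5, 0.4]
finger_gap: 0.001
```

Emit:
play_rows(
  steps=[
    [0,0,0,0.02,0,0,0],
    [0,0,0,0.02,0,0,0],
    [0,0,0,0.02,0,0,0],
  ],
)

```text
t: 16.75
tcp_pos: [0.5388, 0.1617, 0.1028]
tcp_rot: [0.547, 0.449, -0.546, 0.449]
wrist_force: [1.4, 1.3, 0.6]
finger_gap: -0.001
```

Emit:
play_rows(
  steps=[
    [0,0,0,0.02,0,0,0],
    [0,0,0,0.02,0,0,0],
    [0,0,0,0.02,0,0,0],
  ],
)

```text
t: 17.05
tcp_pos: [0.5373, 0.1555, 0.1026]
tcp_rot: [-0.546, -0.449, 0.546, -0.449]
wrist_force: [-0.2, 1.6, 0.4]
finger_gap: -0.004
```

```bash
python3 -c "
from h import *
local()"
```

```text
t 17.05 loc mm 0.37947268415545365 110.66863831882945 102.60829640014121 F -0.5407563765922234 1.516546927672023 0.3904137156672174
```

Emit:
play_rows(
  steps=[
    [0,0,0,0.025,0,0,0],
    [0,0,0,0.025,0,0,0],
    [0,0,0,0.025,0,0,0],
    [0,0,0,0.025,0,0,0],
  ],
)

```text
t: 17.45
tcp_pos: [0.5353, 0.1456, 0.1026]
tcp_rot: [-0.546, -0.449, 0.547, -0.449]
wrist_force: [0.2, 1.6, -0.0]
finger_gap: 0.0
```

Emit:
play_rows(
  steps=[
    [0,0,0,0.025,0,0,0],
    [0,0,0,0.025,0,0,0],
    [0,0,0,0.025,0,0,0],
    [0,0,0,0.015,0,0,0],
    [0,0,0,0,0,0,0],
  ],
)

```text
t: 17.95
tcp_pos: [0.5335, 0.1366, 0.1026]
tcp_rot: [-0.546, -0.449, 0.547, -0.449]
wrist_force: [-0.2, 0.4, -0.3]
finger_gap: -0.001
```

Run:
```python
from h import *
local()
s=ctrl.sense(); w=vision.grab_frame("wrist"); cv2.imwrite("pics/L1.png",w); np.save("L1.npy",np.r_[s["tcp_pos"],s["tcp_rot"]])
t=vision.grab_frame("scene"); cv2.imwrite("pics/L1s.png",t)
```

```text
t 17.95 loc mm 0.33549748531457985 91.41285321745742 102.56469172782879 F -0.22755473570905968 0.3151515769835061 -0.2804012373688504
```

Emit:
play_rows(
  steps=[
    [0,0,0,-0.06,0,0,0],
    [0,-0.4,0,0,0,0,0],
    [0,-0.46,0,0,0,0,0],
    [0,0,0,0.4,0,0,0],
    [0,0,0,0.4,0,0,0],
    [0,0,0,0.2,0,0,0],
    [0,0,0,0,0,0,0],
    [0,0,0,0,0,0,0],
  ],
)

```text
t: 18.85
tcp_pos: [0.5156, 0.0451, 0.1887]
tcp_rot: [0.547, 0.449, -0.546, 0.448]
wrist_force: [0.0, 0.3, -0.3]
finger_gap: 0.001
```

```bash
cat > lev.py <<'E'
from h import *
def lever(name):
    """angle of left lever from end face (bright) rows, near slot plane column"""
    s=ctrl.sense(); im=vision.grab_frame("wrist"); cv2.imwrite(f"pics/{name}.png",im); c=cam("wrist",s)
    d=np.load("dock.npy"); n=np.array([np.cos(d[2]),np.sin(d[2])]);u=np.array([-n[1],n[0]])
    P=lambda y,z:np.r_[d[:2]+u*y,z]
    v=im.max(2)
    for th in np.arange(-.3,.85,.05):
        ph=th-.3;y=(70+8*np.cos(ph)+88*np.sin(ph))/1e3;z=(68-8*np.sin(ph)+88*np.cos(ph))/1e3
        a=proj(c,[P(y,z),P(y-.007*np.cos(ph),z+.007*np.sin(ph))]); print(round(th,2),a.round(0).ravel(),end='; ')
    x=int(round(a[0,0])); print("\ncol",x,list(v[0:260,x]))
    local()
E
python3 -c "
from lev import *
lever('L2')"
```

```text
-0.3 [275. 178. 275. 186.]; -0.25 [275. 173. 275. 181.]; -0.2 [275. 167. 275. 176.]; -0.15 [275. 160. 275. 170.]; -0.1 [275. 154. 275. 164.]; -0.05 [275. 147. 275. 157.]; -0.0 [275. 139. 275. 151.]; 0.05 [275. 132. 275. 143.]; 0.1 [275. 124. 275. 136.]; 0.15 [275. 116. 275. 128.]; 0.2 [275. 107. 275. 120.]; 0.25 [275.  99. 275. 112.]; 0.3 [275.  90. 275. 104.]; 0.35 [274.  82. 275.  95.]; 0.4 [274.  73. 275.  87.]; 0.45 [275.  65. 275.  78.]; 0.5 [275.  56. 275.  70.]; 0.55 [275.  48. 275.  61.]; 0.6 [275.  40. 275.  53.]; 0.65 [275.  32. 275.  45.]; 0.7 [275.  25. 275.  37.]; 0.75 [275.  18. 275.  29.]; 0.8 [275.  11. 275.  22.]; 
col 275 [np.uint8(41), np.uint8(41), np.uint8(42), np.uint8(42), np.uint8(42), np.uint8(42), np.uint8(40), np.uint8(41), np.uint8(42), np.uint8(41), np.uint8(42), np.uint8(42), np.uint8(41), np.uint8(41), np.uint8(42), np.uint8(42), np.uint8(42), np.uint8(43), np.uint8(42), np.uint8(43), np.uint8(40), np.uint8(43), np.uint8(44), np.uint8(46), np.uint8(42), np.uint8(44), np.uint8(43), np.uint8(43), np.uint8(43), np.uint8(43), np.uint8(43), np.uint8(46), np.
[... 2808 characters left out ...]
uint8(236), np.uint8(236), np.uint8(236), np.uint8(236), np.uint8(236), np.uint8(236), np.uint8(236), np.uint8(236), np.uint8(236), np.uint8(236), np.uint8(236), np.uint8(236), np.uint8(236), np.uint8(235), np.uint8(236), np.uint8(236), np.uint8(236), np.uint8(236), np.uint8(236), np.uint8(236), np.uint8(236), np.uint8(235), np.uint8(235), np.uint8(235), np.uint8(236), np.uint8(235), np.uint8(235), np.uint8(236), np.uint8(235), np.uint8(235), np.uint8(235), np.uint8(235), np.uint8(235), np.uint8(235), np.uint8(227), np.uint8(221), np.uint8(235), np.uint8(235)]
t 18.9 loc mm 0.6485372287190665 -1.372875366212508 188.58248542484012 F -0.3998814160919968 -0.7381700711632677 -0.03822913181248364
```

Left lever reads θ≈0.31 (end face at rows 88–100), about half as wanted. Now the right lever.

Emit:
play_rows(
  steps=[
    [0,0,0,0.4,0,0,0],
    [0,0,0,0.4,0,0,0],
    [0,0,0,0.4,0,0,0],
    [0,0,0,0.3,0,0,0],
    [0,0,0,0,0,0,0],
    [0,0.4,0,0,0,0,0],
    [0,0.4,0,0,0,0,0],
    [0,0.05,0,0,0,0,0],
  ],
)

```text
t: 19.7
tcp_pos: [0.4826, -0.1, 0.0994]
tcp_rot: [-0.544, -0.452, 0.548, -0.447]
wrist_force: [-1.6, 1.0, -0.4]
finger_gap: 0.0
```

Emit:
play_rows(
  steps=[
    [0,0,0,0,0,0,0],
    [0,0,0,-0.03,0,0,0],
    [0,0,0,-0.03,0,0,0],
    [0,0,0,-0.03,0,0,0],
    [0,0,0,-0.03,0,0,0],
    [0,0,0,-0.02,0,0,0],
  ],
)

```text
t: 20.3
tcp_pos: [0.4893, -0.0883, 0.1042]
tcp_rot: [0.547, 0.449, -0.546, 0.449]
wrist_force: [-1.2, 0.0, -0.1]
finger_gap: -0.0
```

```bash
python3 -c "
from h import *
local()"
```

```text
t 20.3 loc mm 0.9281025810769843 -137.78422904853252 104.17235036865604 F -1.2128058759582596 -0.21661628846226696 -0.07624252049947462
```

Pushing the right lever toward +y (tool −z).

Emit:
play_rows(
  steps=[
    [0,0,0,-0.025,0,0,0],
    [0,0,0,-0.025,0,0,0],
    [0,0,0,-0.025,0,0,0],
    [0,0,0,-0.025,0,0,0],
    [0,0,0,-0.025,0,0,0],
  ],
)

```text
t: 20.8
tcp_pos: [0.4913, -0.0762, 0.1035]
tcp_rot: [-0.546, -0.449, 0.547, -0.449]
wrist_force: [-0.8, -1.3, -0.8]
finger_gap: -0.0
```

Emit:
play_rows(
  steps=[
    [0,0,0,-0.025,0,0,0],
    [0,0,0,-0.025,0,0,0],
    [0,0,0,-0.025,0,0,0],
    [0,0,0,-0.025,0,0,0],
    [0,0,0,-0.025,0,0,0],
  ],
)

```text
t: 21.3
tcp_pos: [0.4938, -0.0639, 0.1036]
tcp_rot: [0.547, 0.449, -0.546, 0.449]
wrist_force: [-0.3, -0.7, -0.1]
finger_gap: -0.003
```

Emit:
play_rows(
  steps=[
    [0,0,0,-0.025,0,0,0],
    [0,0,0,-0.025,0,0,0],
    [0,0,0,-0.025,0,0,0],
    [0,0,0,-0.025,0,0,0],
  ],
)

```text
t: 21.7
tcp_pos: [0.4957, -0.054, 0.1036]
tcp_rot: [-0.546, -0.449, 0.546, -0.449]
wrist_force: [-0.8, -0.7, 1.1]
finger_gap: -0.002
```

```bash
python3 -c "
from h import *
local()"
```

```text
t 21.7 loc mm 0.47049157340903197 -102.9015630352841 103.56787685940628 F -0.615732755398666 -0.8640012190557264 1.1148254673940292
```

Emit:
play_rows(
  steps=[
    [0,0,0,-0.025,0,0,0],
    [0,0,0,-0.025,0,0,0],
    [0,0,0,-0.025,0,0,0],
    [0,-0.02,0,-0.025,0,0,0],
    [0,-0.02,0,-0.025,0,0,0],
  ],
)

```text
t: 22.2
tcp_pos: [0.4979, -0.0417, 0.1076]
tcp_rot: [-0.546, -0.449, 0.547, -0.449]
wrist_force: [-0.5, 0.2, -0.5]
finger_gap: -0.001
```

Emit:
play_rows(
  steps=[
    [0,0,0,-0.025,0,0,0],
    [0,0,0,-0.025,0,0,0],
    [0,0,0,-0.025,0,0,0],
  ],
)

```text
t: 22.5
tcp_pos: [0.4998, -0.0344, 0.1077]
tcp_rot: [0.547, 0.449, -0.546, 0.449]
wrist_force: [-0.2, -0.4, 0.6]
finger_gap: 0.001
```

Emit:
play_rows(
  steps=[
    [0,0,0,-0.025,0,0,0],
    [0,0,0,-0.025,0,0,0],
  ],
)

```text
t: 22.7
tcp_pos: [0.5007, -0.0296, 0.1077]
tcp_rot: [0.547, 0.449, -0.546, 0.449]
wrist_force: [0.5, -1.4, 1.2]
finger_gap: -0.002
```

```bash
python3 -c "
from h import *
local()"
```

```text
t 22.7 loc mm 0.6371941396747739 -77.95551404886528 107.65747696044524 F 0.7423618533015528 -1.2426542616494825 1.2137868364818853
```

Emit:
play_rows(
  steps=[
    [0,0,0,0.06,0,0,0],
    [0,-0.4,0,0,0,0,0],
    [0,-0.4,0,0,0,0,0],
    [0,0,0,-0.4,0,0,0],
    [0,0,0,-0.4,0,0,0],
    [0,0,0,-0.4,0,0,0],
    [0,0,0,-0.4,0,0,0],
    [0,0,0,-0.4,0,0,0],
  ],
)

```text
t: 23.5
tcp_pos: [0.5383, 0.1618, 0.1875]
tcp_rot: [-0.547, -0.449, 0.547, -0.449]
wrist_force: [0.7, -0.4, -0.3]
finger_gap: -0.003
```

Emit:
play_rows(
  steps=[
    [0,0,0,0,0,0,0],
    [0,0,0,0,0,0,0],
    [0,0.4,0,0,0,0,0],
    [0,0.4,0,0,0,0,0],
    [0,0,0,0,0,0,0],
    [0,0,0,0,0,0,0],
  ],
)

```text
t: 24.1
tcp_pos: [0.5375, 0.1592, 0.1077]
tcp_rot: [-0.546, -0.449, 0.548, -0.448]
wrist_force: [0.3, -1.1, -0.3]
finger_gap: -0.0
```

```bash
python3 -c "
from h import *
local()"
```

```text
t 24.1 loc mm -0.17109536877731568 114.3282896594712 107.69788917808756 F 0.4689243430895843 -1.0695131036351635 -0.28131007929619445
```

Emit:
play_rows(
  steps=[
    [0,0,0,0.05,0,0,0],
    [0,0,0,0.05,0,0,0],
    [0,0,0,0.05,0,0,0],
    [0,0,0,0.05,0,0,0],
    [0,0,0,0.025,0,0,0],
    [0,0,0,0.025,0,0,0],
    [0,0,0,0.025,0,0,0],
    [0,0,0,0.025,0,0,0],
  ],
)

```text
t: 24.9
tcp_pos: [0.5327, 0.1313, 0.1077]
tcp_rot: [0.547, 0.449, -0.546, 0.449]
wrist_force: [0.5, 0.8, 0.2]
finger_gap: 0.001
```

Emit:
play_rows(
  steps=[
    [0,0,0,0.02,0,0,0],
    [0,0,0,0.02,0,0,0],
    [0,0,0,0.02,0,0,0],
  ],
)

```text
t: 25.2
tcp_pos: [0.5314, 0.1252, 0.1076]
tcp_rot: [0.547, 0.449, -0.546, 0.449]
wrist_force: [-0.1, 0.7, 1.1]
finger_gap: 0.0
```

Emit:
play_rows(
  steps=[
    [0,0,0,0.02,0,0,0],
    [0,0,0,0.02,0,0,0],
  ],
)

```text
t: 25.4
tcp_pos: [0.5305, 0.1212, 0.1075]
tcp_rot: [0.546, 0.449, -0.546, 0.449]
wrist_force: [0.8, 0.9, 0.2]
finger_gap: 0.003
```

```bash
python3 -c "
from h import *
local()"
```

```text
t 25.4 loc mm 0.45097302876503914 75.71744211498476 107.52060566937912 F 0.5520145811975761 1.0785259655344885 0.2003847334284088
```

Emit:
play_rows(
  steps=[
    [0,0,0,0.015,0,0,0],
    [0,0,0,0.015,0,0,0],
  ],
)

```text
t: 25.6
tcp_pos: [0.5298, 0.1182, 0.1075]
tcp_rot: [-0.546, -0.449, 0.547, -0.449]
wrist_force: [0.9, 0.6, -0.9]
finger_gap: -0.002
```

Emit:
play_rows(
  steps=[
    [0,0,0,0.015,0,0,0],
    [0,0,0,0.015,0,0,0],
  ],
)

```text
t: 25.8
tcp_pos: [0.5292, 0.1155, 0.1075]
tcp_rot: [-0.546, -0.449, 0.547, -0.449]
wrist_force: [-0.4, 2.1, -0.6]
finger_gap: -0.0
```

Emit:
play_rows(
  steps=[
    [0,0,0,0.015,0,0,0],
    [0,0,0,0.01,0,0,0],
  ],
)

```text
t: 26.0
tcp_pos: [0.5288, 0.1134, 0.1075]
tcp_rot: [0.547, 0.449, -0.546, 0.448]
wrist_force: [-0.0, 2.3, -1.4]
finger_gap: -0.002
```

Emit:
play_rows(
  steps=[
    [0,0,0,0.01,0,0,0],
    [0,0,0,0,0,0,0],
  ],
)

```text
t: 26.2
tcp_pos: [0.5286, 0.1122, 0.1076]
tcp_rot: [0.547, 0.449, -0.546, 0.449]
wrist_force: [0.9, 2.1, -1.5]
finger_gap: 0.001
```

Emit:
play_rows(
  steps=[
    [0,0,0,0.01,0,0,0],
    [0,0,0,0,0,0,0],
  ],
)

```text
t: 26.4
tcp_pos: [0.5285, 0.1115, 0.1076]
tcp_rot: [0.547, 0.449, -0.546, 0.449]
wrist_force: [1.6, 4.5, -1.4]
finger_gap: -0.001
```

Emit:
play_rows(
  steps=[
    [0,0,0,0.01,0,0,0],
    [0,0,0,0,0,0,0],
  ],
)

```text
t: 26.6
tcp_pos: [0.5283, 0.1106, 0.1076]
tcp_rot: [0.547, 0.449, -0.546, 0.448]
wrist_force: [0.7, 5.8, -1.7]
finger_gap: 0.002
```

```bash
python3 -c "
from h import *
local()"
```

```text
t 26.6 loc mm 0.37103183859982364 64.85798557697173 107.57744581546308 F -0.4978820769098545 5.854288647890101 -1.69910227773004
```

Left holds 5.9 N at TCP y≈65 mm. I'll back off and bring the right one home.

Emit:
play_rows(
  steps=[
    [0,0,0,-0.06,0,0,0],
    [0,-0.4,0,0,0,0,0],
    [0,-0.4,0,0,0,0,0],
    [0,0,0,0.4,0,0,0],
    [0,0,0,0.4,0,0,0],
    [0,0,0,0.4,0,0,0],
    [0,0,0,0.4,0,0,0],
    [0,0,0,0.15,0,0,0],
  ],
)

```text
t: 27.4
tcp_pos: [0.494, -0.0593, 0.1878]
tcp_rot: [-0.546, -0.447, 0.548, -0.448]
wrist_force: [0.6, 0.8, 0.7]
finger_gap: 0.002
```

Emit:
play_rows(
  steps=[
    [0,0,0,0,0,0,0],
    [0,0,0,0,0,0,0],
    [0,0.4,0,0,0,0,0],
    [0,0.4,0,0,0,0,0],
    [0,0,0,0,0,0,0],
    [0,0,0,0,0,0,0],
  ],
)

```text
t: 28.0
tcp_pos: [0.495, -0.0547, 0.1076]
tcp_rot: [-0.546, -0.45, 0.547, -0.449]
wrist_force: [-0.8, 0.2, -0.2]
finger_gap: -0.0
```

```bash
python3 -c "
from h import *
local()"
```

```text
t 28.0 loc mm -0.022667402948229467 -103.70837334506241 107.64649037917944 F -0.8554591133673852 -0.014999397522987701 -0.20181834356339556
```

To −80, then slowly.

Emit:
play_rows(
  steps=[
    [0,0,0,-0.05,0,0,0],
    [0,0,0,-0.05,0,0,0],
    [0,0,0,-0.05,0,0,0],
    [0,0,0,-0.05,0,0,0],
    [0,0,0,-0.03,0,0,0],
    [0,0,0,-0.02,0,0,0],
    [0,0,0,-0.02,0,0,0],
  ],
)

```text
t: 28.7
tcp_pos: [0.5006, -0.0291, 0.1076]
tcp_rot: [-0.546, -0.449, 0.547, -0.449]
wrist_force: [-0.2, -1.5, -0.1]
finger_gap: -0.001
```

Emit:
play_rows(
  steps=[
    [0,0,0,-0.015,0,0,0],
    [0,0,0,-0.015,0,0,0],
  ],
)

```text
t: 28.9
tcp_pos: [0.5011, -0.0267, 0.1075]
tcp_rot: [-0.546, -0.448, 0.547, -0.449]
wrist_force: [0.0, -2.4, -0.6]
finger_gap: 0.003
```

Emit:
play_rows(
  steps=[
    [0,0,0,-0.015,0,0,0],
    [0,0,0,-0.015,0,0,0],
  ],
)

```text
t: 29.1
tcp_pos: [0.5017, -0.0235, 0.1074]
tcp_rot: [-0.546, -0.449, 0.547, -0.449]
wrist_force: [-0.5, -1.2, -0.4]
finger_gap: -0.003
```

```bash
python3 -c "
from h import *
local()"
```

```text
t 29.1 loc mm 0.3942569468890114 -71.82546976763064 107.42665500432791 F -0.2154959339731427 -1.3073602477694184 -0.36840378106619187
```

Emit:
play_rows(
  steps=[
    [0,0,0,-0.015,0,0,0],
    [0,0,0,-0.015,0,0,0],
  ],
)

```text
t: 29.3
tcp_pos: [0.5022, -0.0206, 0.1075]
tcp_rot: [-0.546, -0.449, 0.547, -0.449]
wrist_force: [-0.1, -2.1, -1.0]
finger_gap: 0.005
```

Emit:
play_rows(
  steps=[
    [0,0,0,-0.01,0,0,0],
    [0,0,0,-0.01,0,0,0],
  ],
)

```text
t: 29.5
tcp_pos: [0.5025, -0.0191, 0.1074]
tcp_rot: [-0.546, -0.448, 0.547, -0.449]
wrist_force: [0.2, -4.3, -1.7]
finger_gap: 0.004
```

Emit:
play_rows(
  steps=[
    [0,0,0,-0.01,0,0,0],
    [0,0,0,0,0,0,0],
  ],
)

```text
t: 29.7
tcp_pos: [0.5026, -0.0183, 0.1074]
tcp_rot: [-0.546, -0.448, 0.547, -0.449]
wrist_force: [-1.2, -5.0, -2.3]
finger_gap: -0.002
```

```bash
python3 -c "
from h import *
local()"
```

```text
t 29.7 loc mm 0.29305886036604184 -66.50599240351839 107.37558713158244 F -0.2030371693535214 -5.17187184032584 -2.3103833129815796
```

Right stops at −66.5 mm with 5.2 N, close to mirroring the left (64.9). A slight extra press, then I re-feel the left.

Emit:
play_rows(
  steps=[
    [0,0,0,-0.005,0,0,0],
    [0,0,0,0,0,0,0],
    [0,0,0,0,0,0,0],
  ],
)

```text
t: 30.0
tcp_pos: [0.5026, -0.018, 0.1073]
tcp_rot: [-0.546, -0.448, 0.547, -0.449]
wrist_force: [-0.8, -6.9, -2.5]
finger_gap: -0.001
```

Emit:
play_rows(
  steps=[
    [0,0,0,0.06,0,0,0],
    [0,-0.4,0,0,0,0,0],
    [0,-0.4,0,0,0,0,0],
    [0,0,0,-0.4,0,0,0],
    [0,0,0,-0.4,0,0,0],
    [0,0,0,-0.4,0,0,0],
    [0,0,0,-0.4,0,0,0],
    [0,0,0,0,0,0,0],
  ],
)

```text
t: 30.8
tcp_pos: [0.5343, 0.1394, 0.1878]
tcp_rot: [0.547, 0.451, -0.544, 0.449]
wrist_force: [-0.1, -1.2, -0.6]
finger_gap: -0.002
```

Emit:
play_rows(
  steps=[
    [0,0,0,0,0,0,0],
    [0,0.4,0,0,0,0,0],
    [0,0.4,0,0,0,0,0],
    [0,0,0,0,0,0,0],
    [0,0,0,0,0,0,0],
  ],
)

```text
t: 31.3
tcp_pos: [0.5323, 0.1331, 0.1078]
tcp_rot: [-0.546, -0.449, 0.547, -0.448]
wrist_force: [0.6, 0.8, 0.7]
finger_gap: -0.001
```

```bash
python3 -c "
from h import *
local()"
```

```text
t 31.3 loc mm -0.14858322387642522 87.77342489866076 107.84305134227223 F 0.39010567238824284 0.8811224904668914 0.6806889290614474
```

Emit:
play_rows(
  steps=[
    [0,0,0,0.05,0,0,0],
    [0,0,0,0.05,0,0,0],
    [0,0,0,0.04,0,0,0],
    [0,0,0,0.03,0,0,0],
    [0,0,0,0.02,0,0,0],
    [0,0,0,0,0,0,0],
  ],
)

```text
t: 31.9
tcp_pos: [0.5301, 0.1157, 0.1083]
tcp_rot: [0.547, 0.449, -0.546, 0.449]
wrist_force: [0.8, 1.2, 2.2]
finger_gap: 0.002
```

Emit:
play_rows(
  steps=[
    [0,0,0,0.01,0,0,0],
    [0,0,0,0.01,0,0,0],
  ],
)

```text
t: 32.1
tcp_pos: [0.5297, 0.1144, 0.1081]
tcp_rot: [0.547, 0.449, -0.546, 0.449]
wrist_force: [0.8, 3.5, 2.7]
finger_gap: 0.001
```

Emit:
play_rows(
  steps=[
    [0,0,0,0.01,0,0,0],
    [0,0,0,0,0,0,0],
  ],
)

```text
t: 32.3
tcp_pos: [0.5295, 0.1132, 0.1079]
tcp_rot: [0.547, 0.449, -0.546, 0.449]
wrist_force: [2.5, 3.3, 2.1]
finger_gap: 0.004
```

```bash
python3 -c "
from h import *
local()"
```

```text
t 32.3 loc mm 0.9852939968817568 67.6575646740879 107.86601546329658 F 1.7671492297509441 3.7535089780955926 2.061475532811178
```

Emit:
play_rows(
  steps=[
    [0,0,0,0.01,0,0,0],
    [0,0,0,0,0,0,0],
  ],
)

```text
t: 32.5
tcp_pos: [0.5292, 0.1123, 0.1078]
tcp_rot: [0.547, 0.449, -0.546, 0.449]
wrist_force: [2.2, 4.9, 1.5]
finger_gap: 0.001
```

Emit:
play_rows(
  steps=[
    [0,0,0,0.01,0,0,0],
    [0,0,0,0,0,0,0],
  ],
)

```text
t: 32.7
tcp_pos: [0.5291, 0.1116, 0.1077]
tcp_rot: [0.547, 0.449, -0.546, 0.449]
wrist_force: [2.8, 4.9, 1.1]
finger_gap: 0.005
```

```bash
python3 -c "
from h import *
local()"
```

```text
t 32.7 loc mm 0.9157080861081011 66.06133524596115 107.67117752178088 F 1.7912388775034294 5.355218332166562 1.0806717975978057
```

Emit:
play_rows(
  steps=[
    [0,0,-0.005,0.006,0,0,0],
    [0,0,0,0,0,0,0],
    [0,0,0,0,0,0,0],
  ],
)

```text
t: 33.0
tcp_pos: [0.529, 0.1112, 0.1076]
tcp_rot: [0.547, 0.449, -0.545, 0.449]
wrist_force: [4.1, 5.8, 0.0]
finger_gap: -0.0
```

Emit:
play_rows(
  steps=[
    [0,0,0,-0.06,0,0,0],
    [0,-0.4,0,0,0,0,0],
    [0,-0.4,0,0,0,0,0],
    [0,0,0,0.4,0,0,0],
    [0,0,0,0.2,0,0,0],
    [0,0,0,0.13,0,0,0],
    [0,0,0,0,0,0,0],
    [0,0,0,0,0,0,0],
  ],
)

```text
t: 33.8
tcp_pos: [0.5142, 0.0443, 0.187]
tcp_rot: [-0.546, -0.449, 0.547, -0.448]
wrist_force: [0.8, 0.4, -0.1]
finger_gap: -0.0
```

Run:
```python
from h import *
local(); s=ctrl.sense(); im=vision.grab_frame("wrist"); cv2.imwrite("pics/end.png",im); np.save("end.npy",np.r_[s["tcp_pos"],s["tcp_rot"]])
sc=vision.grab_frame("scene")[150:235,255:345]
cv2.imwrite("pics/endv.png",np.hstack([cv2.resize(im[20:300,200:350],(321,600),interpolation=cv2.INTER_CUBIC),cv2.resize(sc,(479,600) if 0 else (470,444),interpolation=cv2.INTER_CUBIC) if 0 else cv2.copyMakeBorder(cv2.resize(sc,(470,444),interpolation=cv2.INTER_CUBIC),0,156,0,0,cv2.BORDER_CONSTANT)]))
```

```text
t 33.8 loc mm -0.5896924000510364 -2.8643560854366714 186.9820334364576 F 0.66179585610766 0.5346455541975542 -0.05126591441711946
```

View pics/endv.png

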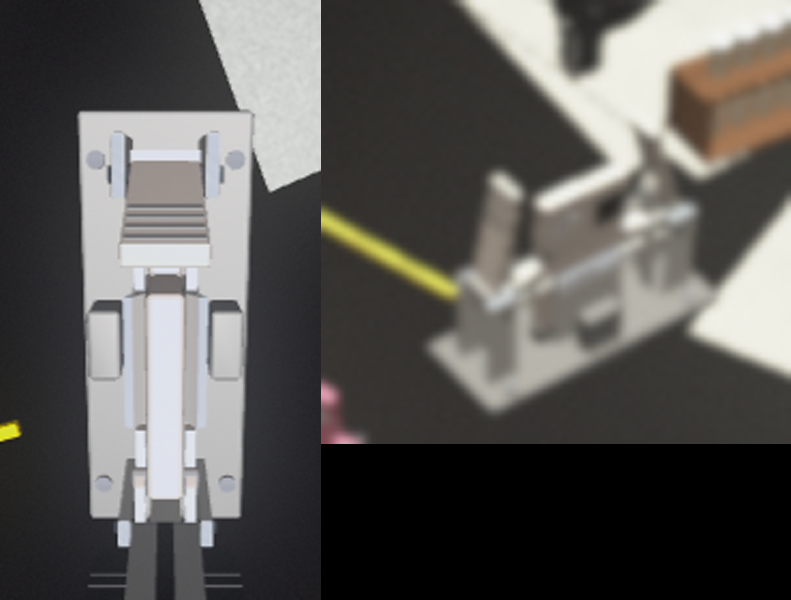

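Run:
```python
from h import *
d=np.load("dock.npy");n=np.array([np.cos(d[2]),np.sin(d[2])]);u=np.array([-n[1],n[0]])
for nm in("w_rest","end"):
    a=np.load(nm+".npy"); c=cam("wrist",dict(tcp_pos=a[:3],tcp_rot=a[3:]))
    im=cv2.imread(f"pics/{nm}.png"); hsv=cv2.cvtColor(im,cv2.COLOR_BGR2HSV); W=(hsv[...,2]>205)&(hsv[...,1]<60)
    x0=int(round(proj(c,np.r_[d[:2],.13])[0,0])); g=im.max(2).astype(int)[:,x0]
    e=np.flatnonzero(np.abs(np.diff((W[:,x0]).astype(int)))); print(nm,x0,e)
    lo=e[(e>145)&(e<195)]; r1=e[e>230]; 
    K,R,t=c;o=-R.T@t; f=lambda r:R.T@np.linalg.inv(K)@[x0,r,1]
    for r,y in((lo[-1]+.5,.034),(r1[0]+.5,-.034)):
        q=f(r); k=((d[:2]+u*y-o[:2])@u)/(q[:2]@u); print(" row",r,"z at y",y,(o+k*q)[2])
    wd=[(np.flatnonzero(W[r,x0-20:x0+20]).ptp() if 0 else np.ptp(np.flatnonzero(W[r,x0-20:x0+20]))+1) for r in(185,200,215,230)]; print(" widths",wd)
# free-contact: right lever, card in scene view
c=cam("scene"); P=lambda x,y,z:np.r_[d[:2]+n*x+u*y,z]
for z in(.12,.124,.128,.143): print(z,proj(c,[P(0,.034,z),P(0,-.034,z)]).round(1).ravel())
```

```text
w_rest 278 [ 27  38 112 117 124 125 129 155 169 262 363 367]
 row 169.5 z at y 0.034 0.15119867016939284
 row 262.5 z at y -0.034 0.13555440710538175
 widths [np.int64(38), np.int64(39), np.int64(38), np.int64(17)]
end 277 [ 73  94 133 143 144 147 157 252]
 row 157.5 z at y 0.034 0.11557191244623005
 row 252.5 z at y -0.034 0.12066608862860259
 widths [np.int64(37), np.int64(39), np.int64(38), np.int64(29)]
0.12 [312.3 183.1 296.1 190.8]
0.124 [312.4 182.2 296.1 189.9]
0.128 [312.4 181.3 296.1 189. ]
0.143 [312.6 177.8 296.1 185.5]
```

The final view shows the left handle shut (end face at rows 133–144, θ≈0.03) and the right handle upright and leaning inward. In the scene crop the card's top corners are near (296,190) and (312,182), so top z≈0.124, foot ≈0.016, and level. I'll feel the right lever once more, since pressing the left may have moved it.

Emit:
play_rows(
  steps=[
    [0,0,0,0.4,0,0,0],
    [0,0,0,0.4,0,0,0],
    [0,0,0,0.07,0,0,0],
    [0,0,0,0,0,0,0],
    [0,0,0,0,0,0,0],
    [0,0.4,0,0,0,0,0],
    [0,0.39,0,0,0,0,0],
    [0,0,0,0,0,0,0],
  ],
)

```text
t: 34.7
tcp_pos: [0.4932, -0.0392, 0.1041]
tcp_rot: [-0.543, -0.452, 0.549, -0.447]
wrist_force: [-1.3, 1.1, -0.8]
finger_gap: -0.002
```

Emit:
play_rows(
  steps=[
    [0,0,0,0,0,0,0],
    [0,0,0,-0.05,0,0,0],
    [0,0,0,-0.04,0,0,0],
    [0,0,0,-0.03,0,0,0],
    [0,0,0,-0.02,0,0,0],
    [0,0,0,0,0,0,0],
  ],
)

```text
t: 35.3
tcp_pos: [0.5009, -0.027, 0.1091]
tcp_rot: [0.547, 0.449, -0.546, 0.449]
wrist_force: [0.0, 0.3, 0.3]
finger_gap: -0.001
```

```bash
python3 -c "
from h import *
local()"
```

```text
t 35.3 loc mm 0.35608658267008453 -75.37617859894247 109.12202083396474 F -0.05969742060705036 0.3432994518510526 0.34389478970303794
```

Emit:
play_rows(
  steps=[
    [0,0,0,-0.02,0,0,0],
    [0,0,0,-0.02,0,0,0],
    [0,0,0,0,0,0,0],
  ],
)

```text
t: 35.6
tcp_pos: [0.5013, -0.0234, 0.1086]
tcp_rot: [-0.546, -0.449, 0.547, -0.449]
wrist_force: [-0.6, -1.2, 0.5]
finger_gap: 0.0
```

Emit:
play_rows(
  steps=[
    [0,0,0,-0.01,0,0,0],
    [0,0,0,-0.01,0,0,0],
    [0,0,0,0,0,0,0],
  ],
)

```text
t: 35.9
tcp_pos: [0.5016, -0.0215, 0.1085]
tcp_rot: [-0.546, -0.449, 0.547, -0.449]
wrist_force: [0.0, -2.0, -1.0]
finger_gap: 0.0
```

Emit:
play_rows(
  steps=[
    [0,0,0,-0.01,0,0,0],
    [0,0,0,0,0,0,0],
  ],
)

```text
t: 36.1
tcp_pos: [0.5017, -0.0205, 0.1085]
tcp_rot: [-0.546, -0.449, 0.547, -0.449]
wrist_force: [0.1, -1.7, -0.6]
finger_gap: 0.004
```

```bash
python3 -c "
from h import *
local()"
```

```text
t 36.1 loc mm -0.1048665523438225 -68.89975864537782 108.4602784576614 F 0.4395333452890856 -1.6012969272981539 -0.5962749661976244
```

Emit:
play_rows(
  steps=[
    [0,0,0,-0.01,0,0,0],
    [0,0,0,-0.01,0,0,0],
    [0,0,0,0,0,0,0],
  ],
)

```text
t: 36.4
tcp_pos: [0.502, -0.0189, 0.1084]
tcp_rot: [-0.546, -0.448, 0.547, -0.449]
wrist_force: [-0.6, -4.7, -1.8]
finger_gap: 0.0
```

Emit:
play_rows(
  steps=[
    [0,0,0,-0.008,0,0,0],
    [0,0,0,0,0,0,0],
    [0,0,0,0,0,0,0],
  ],
)

```text
t: 36.7
tcp_pos: [0.5021, -0.0182, 0.1084]
tcp_rot: [-0.546, -0.448, 0.547, -0.449]
wrist_force: [-1.4, -5.4, -0.9]
finger_gap: 0.004
```

```bash
python3 -c "
from h import *
local()"
```

```text
t 36.7 loc mm -0.18538823368103968 -66.53080857065532 108.43549825576376 F -0.3563837449370735 -5.585174412306493 -0.9249404661385808
```

Same stop again (−66.5 mm, 5.6 N). Retreating clear of everything.

Emit:
play_rows(
  steps=[
    [0,0,0,0.06,0,0,0],
    [0,-0.4,0,0,0,0,0],
    [0,-0.4,0,0,0,0,0],
    [0,-0.3,0,0,0,0,0],
    [0,0,0,0,0,0,0],
    [0,0,0,0,0,0,0],
  ],
)

```text
t: 37.3
tcp_pos: [0.5021, -0.0229, 0.2194]
tcp_rot: [0.547, 0.449, -0.545, 0.449]
wrist_force: [-0.3, 0.3, -1.0]
finger_gap: 0.003
```

Run:
```python
from h import *
local(); print(ctrl.job_done())
```

```text
t 37.3 loc mm 0.69183818096737 -71.18763888659716 219.43471763779414 F -0.3031378452145608 0.21782337895172899 -0.9703543913613635
the job is handed in; nothing more can be done
None
```

The white card is in the dock with both levers shut, and the job was handed in at t = 37.3 s with the arm clear. No verdict is reported.

**What I did:** I lifted the card from the stand, lowered it onto the two open levers (wrist force rose by about 4.6 N at foot z ≈ 0.035) and let go. I then worked the levers in turns: left to about 0.31, right to an estimated 0.13, then left home, right home, and each once more.

**Last checks:**
- **Levers:** Both came to a firm stop at nearly mirrored positions, +65 to 66 mm and −66.5 mm. The final pushes read about 6 N left (7 N counting the sideways part) and 5.6 N right; the highest reading on either was about 7 N. The right stop repeated exactly on the second feel. I last measured the left lever at about 0.03; the right was judged only from its stop position and the scene view.
- **Card height:** From the scene view, read by eye, the card's top is at about 0.124 m and level, so the foot is near the slot floor (about 0.016 m).

**What failed or disagreed:**
- **First grasp:** It closed just above the card, because the real fingertips sit about 28 mm behind the nominal TCP. I went 26 mm lower and it held.
- **Seated height from the wrist camera:** It gave a lower and slightly tilted top (0.116 to 0.121 m). That view is badly conditioned for height, so I relied on the scene view and the lever stops.

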